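# Comb the setting rods straight in their bolted drawer

### The arm

A 7-joint arm with a two-finger parallel gripper is mounted at the origin on a cart in front of the work surface, level with it; the furniture and walls round the work are solid. World frame = base frame: x ahead of the robot, y to its left, z up, the work surface at z = 0. Lengths are in m, angles in degrees, forces in N, time in s.
With the tool pointing down it reaches from about 0.425 to 0.875 m from the base axis. Payload 4.7 kg.
Tool frame: the origin (TCP) lies on the mounting face of the last link; the fingertips stand 182 mm ahead of it and the grasp point (between the pads) lies 164 mm ahead of it; z points along the fingers, y is the line along which they close (so a half turn about z gives the same grasp; the last joint's range is limited). The gripper opens to 87 mm and grips with 3 to 60 N. Pads are 19 mm wide; open, the fingers measure 117 mm over their backs; the gripper's body (75 mm by 190 mm) begins 51 mm behind the grasp point.
Start: joints at [78.043, 18.392, -4.016, 83.108, 1.295, 78.541, -3.26], TCP at [0.144, -0.634, 0.405] pointing down, gripper open.
Joint ranges: [-163.93, 163.93], [-17.29, 119.83], [-79.2, 71.16], [3.27, 140.29], [-89.18, 269.18], [5.43, 117.66], [-154.24, 154.24]. Speed limits (degrees/s): [147.25, 147.25, 180, 180, 180, 180, 180].

### API

Orientations are given as [roll, pitch, yaw] about the fixed x, y, z axes, in that order (R = Rz(yaw) Ry(pitch) Rx(roll)).
In Python, from cell import env gives the robot as it stands.
- The arm moves only by the tool servo_tool, never from a script. Its argument "plan" is a list of rows, each an object with "xyz": the shift along the tool's x, y, z in cm, a list of three; "twist": the turn, a rotation vector about the tool's x, y, z in degrees, a list of three; "jaw": the closure, from 0 (fully open) to 1 (shut). In form: [{"xyz": [x, y, z], "twist": [wx, wy, wz], "jaw": jaw}, ...]. A call has 1 to 10 rows; each row is the pose to reach, as a shift and turn from the pose commanded when the call began, along the tool's axes at that moment; what a row does not reach only later rows make up. A row lasts 1/12 s, in which the tool goes at most 41.7 mm and 7.16 degrees, less where a joint would pass 70% of its speed; a pose out of reach is approached as far as the arm can. A call with a gripper value outside its range is refused whole. The fingers move at their own pace and stop on an object; "newtons" is the grip in N (left out, the last holds). Time passes only in rows, so rows that repeat a pose let the fingers close. It gives the time, the measured TCP pose, the force, the opening and the grip force at its end, in the units of the state.
- env.get_obs(): the state, without advancing time (a new reading comes with each control period).
- env.read_camera(name): name is "scene" or "top" or "wrist"; returns a dict with "img" (384x512x3 uint8, red, green, blue), "camera_matrix" (3x3 intrinsics, pixels), "R" (3x3) and "t" (3): a world point X has camera coordinates R X + t. Camera axes: x right, y down, z forward; pixel columns grow to the right and rows downward; lengths in m; the calibration is good to about 2 mm. A picture is of the moment at which its call begins. There is no depth.
- env.sign_off(): hands the job in; it is judged then, once.
The state is a dict: "time_s": time; "qpos": joint angles; "joint_velocities": joint speeds; "effort": joint torques, N m; "tool_pos": TCP position; "tool_rot": TCP orientation; "force": force on the tool from outside, world axes, zero at the start; "wrist_torque": the same for the moment, N m; "grip_width": finger opening in m; "grasp_force": force on a finger pad.
Only numpy, scipy, OpenCV 4.12 (cv2) and the standard library are available. Lean on these libraries where they do the work, as an engineer would, in place of code of your own. Each camera call takes 0.05 s, during which the arm holds its last target. There are 200 camera calls.

### The job

The micrometer setting rods have slid about in the drawer of the wooden chest. Draw the brass bolt on the chest, pull the drawer right out, and with the sorting rake - never touching the rods with the fingers - comb the rods of each of the two bays into one close, parallel row flat against the left-hand wall of their own bay, each rod pointing straight front to back. Then stand the rake back on its black pad, push the drawer fully home and shoot the bolt again, leaving the other things on the bench where they are.

Things in the scene. Friction and masses are not known exactly. Their poses are not given: they have to be found in the camera images.
- chest: Fixed pale-wood chest on the table, 150 (x) x 416 (y) x 72 mm high; origin: middle of its underside; x points from its front to its back (away from the robot), y to its left seen from the robot. One drawer, whose 12 mm front panel covers the whole front (outer face at x = -87 mm when home, top edge flush with the chest's top).
- drawer (a joint): Slide of the drawer: 0 = home, grows as it comes out to the chest's -x, 0.125 m = right out. Friction 2.5 N, stays where left. Two bays side by side, left (+y) and right (-y), each 108 (x) x 190 mm (y), parted by a 6 mm wall. Floor (green felt) 12 mm above the table; inner, side and back walls rise to 40 mm above the table, the front panel to 72 mm.
- drawer_handle (a point): Middle of the drawer's brass bow handle: round bar 8 mm thick along the chest's y, 104 mm wide, centre line 40 mm before the front panel (36 mm free behind the bar) and 46 mm above the table. Moves with the drawer; may be pinched or hooked from above. Drawer home: 127 mm before the chest's origin.
- bolt (a joint): Slide of the brass barrel bolt on the chest's top near the front edge: 0 = shot (its 8 mm steel bar passes under a staple of the drawer at the chest's left end and locks it), grows as it moves to the chest's -y (right), 0.034 m = fully drawn; the drawer is free from about 0.022 m. Friction 2 N, stays where left.
- bolt_knob (a point): Centre of the bolt's upright round brass knob, 15 mm thick, from 92 to 114 mm above the table (this point at 104). Below it the bar, top at 86 mm. With the bolt shot, two guides (88 mm high) stand 35 mm to either side in y, the drawer's staple (93 mm high, over the left side wall of the drawer) 65 mm to its +y. Moves with the bolt along the chest's y.
- left_bay_wall (a point): Foot of the left-hand (+y) wall of the drawer's left bay, inner face, floor level, midway front to back; axes as the chest's. The bay stretches from here 190 mm to -y and 54 mm either way in x. Moves with the drawer.
- right_bay_wall (a point): The same point of the right bay: foot of its left-hand (+y) wall, which is the parting wall. The bay stretches from here 190 mm to -y and 54 mm either way in x. Moves with the drawer.
- rake: Loose sorting rake, 0.17 kg; origin: centre underneath, level with the tine tips. Steel plate 94 (x) x 32 mm (y), 16 to 22 mm above the tips; two rows of 5 mm brass tines along x at y = +11 and -11 mm, 12.4 mm apart: no rod slips between. Wooden bar grip on top, 82 (x) x 16 mm (y), 32 to 58 mm above the tips: take it from above across the 16 mm. Stands by itself.
- rake_pad: Fixed black rubber pad, 140 x 140 x 3 mm, on the table left of the chest: the place of the rake. Origin: middle of its underside; axes along its sides.
- loupe: Bystander: black loupe 33 mm across, 32 mm tall, standing on the back right of the chest's top; origin under its middle.
- digital_caliper: Bystander: digital caliper, 70 x 226 x 18 mm, lying on the table behind the pad; origin under its middle, y along it.
- v_block: Bystander: grey steel V block 40 x 42 x 34 mm behind and left of the chest; origin under its middle.
- spur_gear: Bystander: grey spur gear, 49 mm across, 18 mm tall, on the front right of the table; origin under its middle.
- rod_1: Loose micrometer setting rod in the drawer's left bay (may be absent): steel, 12 mm thick, 70 mm long, black sleeve round its middle, about 50 g; does not roll. Origin: middle of its underside; y along its length.
- rod_2: Loose micrometer setting rod in the drawer's left bay (may be absent): steel, 12 mm thick, 70 mm long, black sleeve round its middle, about 50 g; does not roll. Origin: middle of its underside; y along its length.
- rod_3: Loose micrometer setting rod in the drawer's left bay (may be absent): steel, 12 mm thick, 70 mm long, black sleeve round its middle, about 50 g; does not roll. Origin: middle of its underside; y along its length.
- rod_4: Loose micrometer setting rod in the drawer's right bay (may be absent): steel, 12 mm thick, 70 mm long, black sleeve round its middle, about 50 g; does not roll. Origin: middle of its underside; y along its length.
- rod_5: Loose micrometer setting rod in the drawer's right bay (may be absent): steel, 12 mm thick, 70 mm long, black sleeve round its middle, about 50 g; does not roll. Origin: middle of its underside; y along its length.
- rod_6: Loose micrometer setting rod in the drawer's right bay (may be absent): steel, 12 mm thick, 70 mm long, black sleeve round its middle, about 50 g; does not roll. Origin: middle of its underside; y along its length.
Mind the look-alikes: they are no part of the job. Of the things that look like the rake, take the one that is nearest to the robot's base at the start.

How it is judged (in metres and radians):
On the way, in this order (a step that is already met when the one before it is completed fails the run):
1. the bolt is drawn while the drawer is still home (value of joint bolt above 0.024 m and value of joint drawer below 0.008 m), for 0.1 s.
2. the drawer is pulled right out (value of joint drawer above 0.115 m), for 0.2 s.
3. with the drawer out, the rods of both bays lie in a close parallel row against the left wall of their bay (value of joint drawer above 0.1 m and y of rod_1 in the frame of left_bay_wall between -0.042 and 0 m and z of each of rod_1, rod_2, rod_3 in the frame of left_bay_wall below 0.004 m and angle between the y axis of each of rod_1, rod_2, rod_3, rod_4, rod_5, rod_6 and the x axis of chest, either way round below 0.14 rad and y of rod_2 in the frame of left_bay_wall between -0.042 and 0 m and y of rod_3 in the frame of left_bay_wall between -0.042 and 0 m and y of rod_4 in the frame of right_bay_wall between -0.042 and 0 m and z of each of rod_4, rod_5, rod_6 in the frame of right_bay_wall below 0.004 m and y of rod_5 in the frame of right_bay_wall between -0.042 and 0 m and y of rod_6 in the frame of right_bay_wall between -0.042 and 0 m), for 0.3 s.
4. the drawer is pushed home (value of joint drawer below 0.005 m), for 0.2 s.
At the end, for the whole second after the job is handed in: Drawer home (5 mm), bolt shot (6 mm); each rod flat on the floor of its own bay, within 8 deg of straight front to back, its centre at most 42 mm from the left wall of the bay (three close rods take 36 mm); rake upright, wholly on its pad (centre within 55 mm of its middle each way), all at rest (value of joint drawer below 0.005 m and value of joint bolt below 0.006 m and y of rod_1 in the frame of left_bay_wall between -0.042 and 0 m and z of each of rod_1, rod_2, rod_3 in the frame of left_bay_wall below 0.004 m and angle between the y axis of each of rod_1, rod_2, rod_3, rod_4, rod_5, rod_6 and the x axis of chest, either way round below 0.14 rad and y of rod_2 in the frame of left_bay_wall between -0.042 and 0 m and y of rod_3 in the frame of left_bay_wall between -0.042 and 0 m and y of rod_4 in the frame of right_bay_wall between -0.042 and 0 m and z of each of rod_4, rod_5, rod_6 in the frame of right_bay_wall below 0.004 m and y of rod_5 in the frame of right_bay_wall between -0.042 and 0 m and y of rod_6 in the frame of right_bay_wall between -0.042 and 0 m and linear speed of each of rod_1, rod_2, rod_3, rod_4, rod_5, rod_6, rake below 0.02 m/s and x of rake in the frame of rake_pad between -0.055 and 0.055 m and y of rake in the frame of rake_pad between -0.055 and 0.055 m and angle between rake's own z axis and vertical below 0.08 rad and height (world z) of rake below 0.008 m); the robot touches nothing.
It fails at once if a setting rod is touched with the fingers (contact force between the fingers and rod_1 above 1 N or contact force between the fingers and rod_2 above 1 N or contact force between the fingers and rod_3 above 1 N or contact force between the fingers and rod_4 above 1 N or contact force between the fingers and rod_5 above 1 N or contact force between the fingers and rod_6 above 1 N).
It fails at once if a bystander (loupe, caliper, V block, gear) is moved by more than 2 cm (distance of any of loupe, digital_caliper, v_block, spur_gear from where it was at the start of the episode above 0.02 m).
Of rod_1, rod_2, rod_3, rod_4, rod_5, rod_6 only 3 to 6 are there at a start; the rules pass over those that are not, and their reading is None.
At some moment in a run one of rod_1, rod_2, rod_4, rod_5 may be knocked a few centimetres aside while the robot is not near it.
It also fails if it takes over 210 s, if anything falls off the work surface, if the arm or the gripper's body presses on something with over 40 N, if the wrist force passes 120 N, or if a joint passes its speed limit or range.

## Working session

There is one attempt and no reset: what is moved stays moved. The work goes in short steps, Python scripts to look and compute and a tool call to move; the robot and the scene stay as the last step left them, time stands still between calls to the robot, and variables do not carry over. Pictures are saved under pics/ and viewed, at most 14 in all, crops included, and the job is handed in when it is done.

Besides the shell and the picture viewer there is one more tool, called after "Request:" by a JSON object that holds its "name" and its "arguments", one argument or row to a line. servo_tool: Moves the arm, as the interface text tells. Its arguments: {"type":"object","properties":{"plan":{"type":"array","items":{"type":"object","properties":{"xyz":{"type":"array","items":{"type":"number"}},"twist":{"type":"array","items":{"type":"number"}},"jaw":{"type":"number"}}}},"newtons":{"type":"number"}},"required":["plan"]}

```bash
mkdir -p pics; cat > h.py <<'E'
import numpy as np, cv2
from cell import env
from scipy.spatial.transform import Rotation as Ro
def shot(cam,name,crop=None,s=1):
    c=env.read_camera(cam); im=c["img"][:,:,::-1]
    np.savez(f"pics/{name}.npz",K=c["camera_matrix"],R=c["R"],t=c["t"],img=im)
    save(name,name,crop,s)
def save(src,name,crop=None,s=1):
    im=np.load(f"pics/{src}.npz")["img"]
    if crop: x0,y0,x1,y1=crop; im=im[y0:y1,x0:x1]
    cv2.imwrite(f"pics/{name}.png",cv2.resize(im,None,fx=s,fy=s,interpolation=cv2.INTER_CUBIC))
def ray(name,uv,z):
    d=np.load(f"pics/{name}.npz"); C=-d["R"].T@d["t"]
    v=d["R"].T@np.linalg.inv(d["K"])@np.array([uv[0],uv[1],1.]); return C+v*(z-C[2])/v[2]
def proj(name,X):
    d=np.load(f"pics/{name}.npz"); p=d["K"]@(d["R"]@np.array(X)+d["t"]); return p[:2]/p[2]
def st():
    o=env.get_obs(); print({k:(np.round(o[k],4).tolist()) for k in ("time_s","tool_pos","tool_rot","force","grip_width","grasp_force","qpos")})
def delta(xyz,yaw=None):
    "tool shift in cm to TCP world xyz; twist z for world yaw of tool (roll 180)"
    o=env.get_obs(); R=Ro.from_euler("xyz",o["tool_rot"],degrees=True)
    print("shift cm",np.round(R.inv().apply(np.array(xyz)-o["tool_pos"])*100,2))
    if yaw is not None: print("twist",np.round((R.inv()*Ro.from_euler("xyz",[180,0,yaw],degrees=True)).as_rotvec(degrees=True),2))
E
python3 - <<'E'
from h import *
st(); shot("scene","s0",None,1.5); shot("top","t0",None,1.5)
d=np.load("pics/t0.npz");print(d["K"],d["R"],-d["R"].T@d["t"])
E
```

```text
{'time_s': 0.0, 'tool_pos': [0.1435, -0.6337, 0.4036], 'tool_rot': [-179.8877, 0.0074, 12.768], 'force': [-0.0749, -0.2876, 0.332], 'grip_width': 0.0869, 'grasp_force': 0.0, 'qpos': [78.0416, 18.4397, -4.0148, 83.176, 1.2963, 78.5419, -3.2598]}
[[437.73054473   0.         256.94441819]
 [  0.         437.73054473 182.29567529]
 [  0.           0.           1.        ]] [[-0.0214714  -0.99969338 -0.01233408]
 [-0.98498176  0.02326623 -0.17108365]
 [ 0.17131816  0.00847544 -0.9851793 ]] [0.42130594 0.06901958 1.37234184]
```

View pics/s0.png

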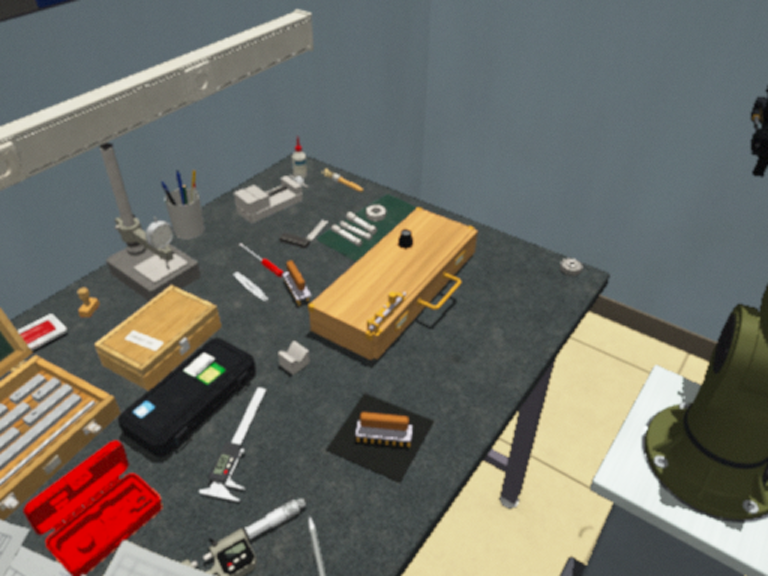

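View pics/t0.png

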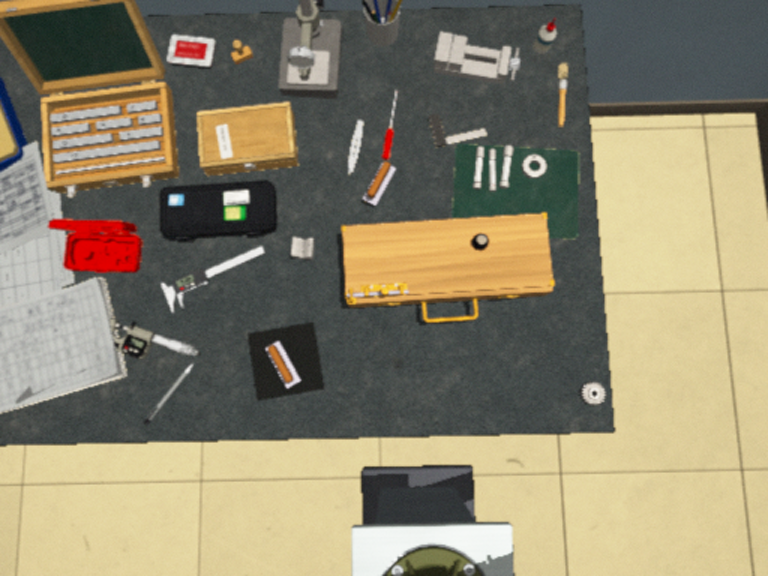

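Two things look like the rake: one on the black pad at (283,363) and one behind the chest at (378,184) in the enlarged top view. The one on the pad is nearest the base, so I take that one. The chest is at (448,260), the bolt at (385,291) and the handle at (450,312). Next, a close crop of each.

```bash
python3 - <<'E'
from h import *
im=np.load("pics/t0.npz")["img"]
a=cv2.resize(im[130:220,215:375],None,fx=5,fy=5,interpolation=cv2.INTER_CUBIC)
cv2.imwrite("pics/chest.png",a)
save("t0","rake",(155,205,230,275),8)
E
```

```text
(no output)
```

View pics/chest.png

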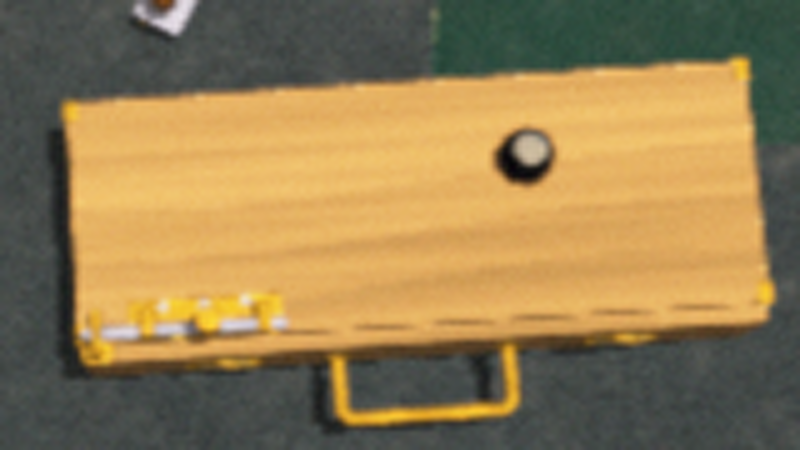

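View pics/rake.png

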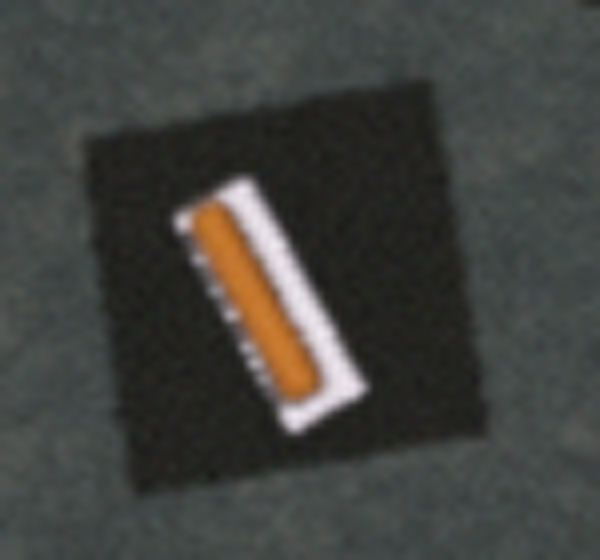

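```bash
python3 - <<'E'
from h import *
c=lambda u,v:(u/5+215,v/5+130)
r=lambda u,v:(u/8+155,v/8+205)
bl=ray("t0",c(68,106),.072);br=ray("t0",c(744,64),.072)
print("back",bl,br,np.linalg.norm(bl-br)); d=bl-br; yaw=np.degrees(np.arctan2(-d[0],d[1]));print("yaw",yaw)
hl=ray("t0",c(338,416),.048);hr=ray("t0",c(518,406),.048);print("handle",hl,hr,(hl+hr)/2)
d=hl-hr;print("yaw",np.degrees(np.arctan2(-d[0],d[1])))
print("knob",ray("t0",c(207,314),.110))
print("loupe",ray("t0",c(531,150),.104))
Y=np.radians(yaw);X=np.array([np.cos(Y),np.sin(Y),0]);
o=(bl+br)/2-.075*X; print("chest origin from back",o, "handle pred",o-.127*X)
P=[ray("t0",r(*p),.003) for p in((84,138),(430,83),(488,432),(136,493))]
print("pad",np.mean(P,0)); e=P[0]-P[1];print(np.degrees(np.arctan2(-e[0],e[1])),np.linalg.norm(e))
g=[ray("t0",r(*p),.061) for p in((210,212),(302,388))];print("grip",g,np.mean(g,0),np.linalg.norm(g[0]-g[1])); e=g[0]-g[1];print("dir",np.degrees(np.arctan2(e[1],e[0])))
q=[ray("t0",r(*p),.025) for p in((175,220),(245,178),(370,388),(293,434))];print("plate",np.mean(q,0));e=q[1]-q[2];print(np.degrees(np.arctan2(e[1],e[0])),np.linalg.norm(e))
E
```

```text
back [0.74588749 0.16472473 0.072     ] [ 0.76211378 -0.24867795  0.072     ] 0.41372099732844
yaw 2.247738400808303
handle [0.55469647 0.00469301 0.048     ] [ 0.55829333 -0.10451151  0.048     ] [ 0.5564949  -0.04990925  0.048     ]
yaw 1.8864622096393038
knob [0.60978644 0.08213353 0.11      ]
loupe [ 0.70438029 -0.11178767  0.104     ]
chest origin from back [ 0.67905834 -0.04491814  0.072     ] handle pred [ 0.55215606 -0.04989912  0.072     ]
pad [0.48028583 0.29115031 0.003     ]
7.765111951895036 0.1370123610166296
grip [array([0.50544862, 0.309709  , 0.061     ]), array([0.43977644, 0.27504227, 0.061     ])] [0.47261253 0.29237563 0.061     ] 0.07426046352825176
dir 27.82847238867678
plate [0.47207872 0.29288415 0.025     ]
30.806367255974124 0.09402047077440293
```

The top view shows the chest turned about 2°, with its origin near (0.681, -0.045). The knob is at about (0.610, 0.082). The rake stands on the pad at about (0.472, 0.293), turned about 29°. First I move over the knob.

```bash
python3 -c "
from h import *
delta([.61,.082,.40],92)"
```

```text
shift cm [ 61.31 -59.5    0.48]
twist [-9.000e-02 -6.000e-02 -7.923e+01]
```

Request:
{"name": "servo_tool", "arguments": {
  "plan": [
    {"xyz": [61.3,-59.5,0.5],"twist": [0,0,-79.2],"jaw": 0.3},
    {"xyz": [61.3,-59.5,0.5],"twist": [0,0,-79.2],"jaw": 0.3},
    {"xyz": [61.3,-59.5,0.5],"twist": [0,0,-79.2],"jaw": 0.3},
    {"xyz": [61.3,-59.5,0.5],"twist": [0,0,-79.2],"jaw": 0.3},
    {"xyz": [61.3,-59.5,0.5],"twist": [0,0,-79.2],"jaw": 0.3},
    {"xyz": [61.3,-59.5,0.5],"twist": [0,0,-79.2],"jaw": 0.3},
    {"xyz": [61.3,-59.5,0.5],"twist": [0,0,-79.2],"jaw": 0.3},
    {"xyz": [61.3,-59.5,0.5],"twist": [0,0,-79.2],"jaw": 0.3},
    {"xyz": [61.3,-59.5,0.5],"twist": [0,0,-79.2],"jaw": 0.3},
    {"xyz": [61.3,-59.5,0.5],"twist": [0,0,-79.2],"jaw": 0.3}
  ]
}}

```text
time_s: 0.93
tool_pos: [0.3716, -0.2828, 0.4021]
tool_rot: [-180.0, 0.0, 84.7]
force: [0.3, -0.8, -0.0]
grip_width: 0.0613
grasp_force: 0.0
```

```bash
python3 -c "
from h import *
st();delta([.61,.082,.40],92)"
```

```text
{'time_s': 0.9333, 'tool_pos': [0.3716, -0.2828, 0.4021], 'tool_rot': [-179.9771, 0.022, 84.7265], 'force': [0.2606, -0.7652, -0.0249], 'grip_width': 0.0613, 'grasp_force': 0.0, 'qpos': [60.7241, -3.1781, -25.5735, 107.3465, -1.3847, 75.5337, 30.2576]}
shift cm [38.52 20.39  0.19]
twist [-0.02  0.02 -7.27]
```

Request:
{"name": "servo_tool", "arguments": {
  "plan": [
    {"xyz": [38.5,20.4,0.2],"twist": [0,0,-7.3],"jaw": 0.3},
    {"xyz": [38.5,20.4,0.2],"twist": [0,0,-7.3],"jaw": 0.3},
    {"xyz": [38.5,20.4,0.2],"twist": [0,0,-7.3],"jaw": 0.3},
    {"xyz": [38.5,20.4,0.2],"twist": [0,0,-7.3],"jaw": 0.3},
    {"xyz": [38.5,20.4,0.2],"twist": [0,0,-7.3],"jaw": 0.3},
    {"xyz": [38.5,20.4,0.2],"twist": [0,0,-7.3],"jaw": 0.3},
    {"xyz": [38.5,20.4,0.2],"twist": [0,0,-7.3],"jaw": 0.3},
    {"xyz": [38.5,20.4,0.2],"twist": [0,0,-7.3],"jaw": 0.3},
    {"xyz": [38.5,20.4,0.2],"twist": [0,0,-7.3],"jaw": 0.3},
    {"xyz": [38.5,20.4,0.2],"twist": [0,0,-7.3],"jaw": 0.3}
  ]
}}

```text
time_s: 1.77
tool_pos: [0.602, 0.0639, 0.4]
tool_rot: [-180.0, 0.0, 91.6]
force: [0.6, 0.1, 1.1]
grip_width: 0.0608
grasp_force: 0.0
```

Request:
{"name": "servo_tool", "arguments": {
  "plan": [
    {"xyz": [4.5,2.4,0],"twist": [0,0,0],"jaw": 0.3},
    {"xyz": [4.5,2.4,0],"twist": [0,0,0],"jaw": 0.3},
    {"xyz": [4.5,2.4,0],"twist": [0,0,0],"jaw": 0.3}
  ]
}}

```text
time_s: 2.02
tool_pos: [0.6238, 0.113, 0.3994]
tool_rot: [-179.9, -0.2, 92.1]
force: [-0.3, -0.7, -0.5]
grip_width: 0.0607
grasp_force: 0.0
```

```bash
python3 -c "
from h import *
st();delta([.61,.082,.40],92); shot('wrist','w1',None,1.5)"
```

```text
{'time_s': 2.0167, 'tool_pos': [0.6238, 0.113, 0.3994], 'tool_rot': [-179.9075, -0.2126, 92.1066], 'force': [-0.3042, -0.6954, -0.5019], 'grip_width': 0.0607, 'grasp_force': 0.0, 'qpos': [23.0645, 22.7148, -46.5581, 84.7252, 16.3233, 79.6596, -22.0892]}
shift cm [-3.04 -1.5  -0.07]
twist [-0.09 -0.21  0.11]
```

View pics/w1.png

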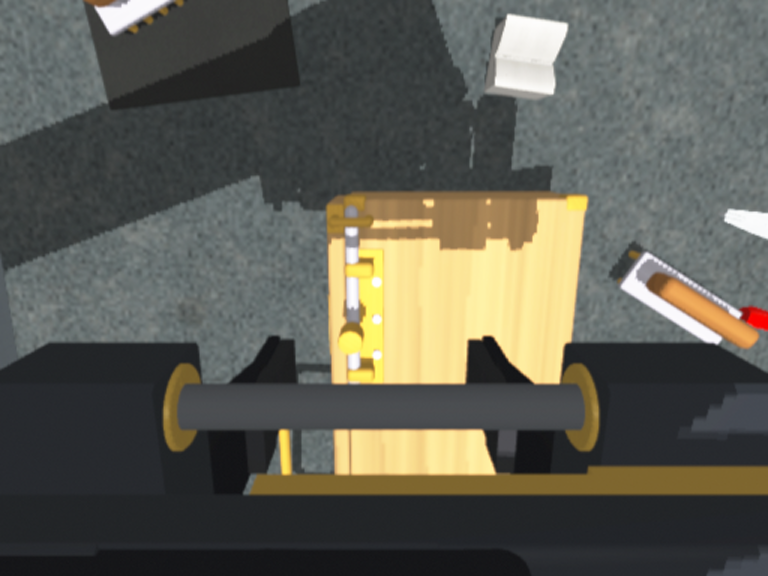

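The wrist view shows the knob at (350,340), the chest's back-left corner at (586,197), its front-left corner at (330,197), and the V block at (527,55). I'll refine the knob and the yaw from it.

```bash
python3 -c "
from h import *
s=lambda u,v:(u/1.5,v/1.5)
k=ray('w1',s(350,339),.114);print('knob',k)
bl=ray('w1',s(586,198),.072);fl=ray('w1',s(330,198),.072);print(bl,fl,np.linalg.norm(bl-fl))
a=ray('w1',s(352,220),.086);b=ray('w1',s(353,375),.086);print('bar yaw',np.degrees(np.arctan2(-(a-b)[0],(a-b)[1])))
a=ray('w1',s(586,198),.072);b=ray('w1',s(571,345),.072);print('back yaw',np.degrees(np.arctan2(-(a-b)[0],(a-b)[1])))
delta([k[0],k[1],.275],92)"
```

```text
knob [0.60795796 0.08239226 0.114     ]
[0.75016788 0.16523787 0.072     ] [0.59122909 0.15915494 0.072     ] 0.15905514590599182
bar yaw 1.6892923489943716
back yaw 2.4970822295538397
shift cm [-2.73 -1.64 12.45]
twist [-0.11 -0.06 -0.09]
```

Request:
{"name": "servo_tool", "arguments": {
  "plan": [
    {"xyz": [-2.7,-1.6,0],"twist": [0,0,0],"jaw": 0.45},
    {"xyz": [-2.7,-1.6,3],"twist": [0,0,0],"jaw": 0.45},
    {"xyz": [-2.7,-1.6,6],"twist": [0,0,0],"jaw": 0.45},
    {"xyz": [-2.7,-1.6,8],"twist": [0,0,0],"jaw": 0.45},
    {"xyz": [-2.7,-1.6,8],"twist": [0,0,0],"jaw": 0.45},
    {"xyz": [-2.7,-1.6,8],"twist": [0,0,0],"jaw": 0.45}
  ]
}}

```text
time_s: 2.57
tool_pos: [0.6082, 0.0785, 0.3198]
tool_rot: [-179.9, 0.1, 91.5]
force: [0.5, 0.9, 0.8]
grip_width: 0.0483
grasp_force: 0.0
```

```bash
python3 -c "
from h import *
st();delta([.608,.0824,.275],92)"
```

```text
{'time_s': 2.5667, 'tool_pos': [0.6082, 0.0785, 0.3198], 'tool_rot': [-179.8695, 0.0833, 91.5366], 'force': [0.5134, 0.8652, 0.8486], 'grip_width': 0.0483, 'grasp_force': 0.0, 'qpos': [26.3533, 23.1949, -45.3002, 93.4497, 17.2971, 70.7709, -20.8968]}
shift cm [0.4  0.   4.48]
twist [-0.13  0.08 -0.46]
```

Request:
{"name": "servo_tool", "arguments": {
  "plan": [
    {"xyz": [0.4,0,2.5],"twist": [0,0,-0.4],"jaw": 0.45},
    {"xyz": [0.4,0,4.4],"twist": [0,0,-0.4],"jaw": 0.45},
    {"xyz": [0.4,0,4.4],"twist": [0,0,-0.4],"jaw": 0.45},
    {"xyz": [0.4,0,4.4],"twist": [0,0,-0.4],"jaw": 0.9},
    {"xyz": [0.4,0,4.4],"twist": [0,0,-0.4],"jaw": 1},
    {"xyz": [0.4,0,4.4],"twist": [0,0,-0.4],"jaw": 1},
    {"xyz": [0.4,0,4.4],"twist": [0,0,-0.4],"jaw": 1},
    {"xyz": [0.4,0,4.4],"twist": [0,0,-0.4],"jaw": 1}
  ],
  "newtons": 20
}}

```text
time_s: 3.23
tool_pos: [0.6089, 0.0847, 0.2775]
tool_rot: [179.9, 0.0, 92.1]
force: [0.4, -0.2, -0.3]
grip_width: 0.0219
grasp_force: 0.0
```

Request:
{"name": "servo_tool", "arguments": {
  "plan": [
    {"xyz": [0,0,0],"twist": [0,0,0],"jaw": 1},
    {"xyz": [0,0,0],"twist": [0,0,0],"jaw": 1},
    {"xyz": [0,0,0],"twist": [0,0,0],"jaw": 1},
    {"xyz": [0,0,0],"twist": [0,0,0],"jaw": 1},
    {"xyz": [0,0,0],"twist": [0,0,0],"jaw": 1}
  ],
  "newtons": 20
}}

```text
time_s: 3.65
tool_pos: [0.6075, 0.0849, 0.2769]
tool_rot: [-179.8, 0.1, 92.1]
force: [-5.5, -0.3, 6.6]
grip_width: 0.0141
grasp_force: 20.0
```

Knob held. Now I draw the bolt.

Request:
{"name": "servo_tool", "arguments": {
  "plan": [
    {"xyz": [-0.8,0,0],"twist": [0,0,0],"jaw": 1},
    {"xyz": [-1.6,0,0],"twist": [0,0,0],"jaw": 1},
    {"xyz": [-2.4,0,0],"twist": [0,0,0],"jaw": 1},
    {"xyz": [-3.1,0,0],"twist": [0,0,0],"jaw": 1},
    {"xyz": [-3.5,0,0],"twist": [0,0,0],"jaw": 1},
    {"xyz": [-3.5,0,0],"twist": [0,0,0],"jaw": 1},
    {"xyz": [-3.5,0,0],"twist": [0,0,0],"jaw": 1}
  ]
}}

```text
time_s: 4.23
tool_pos: [0.6087, 0.052, 0.277]
tool_rot: [-179.8, -0.2, 92.2]
force: [-5.6, 3.8, 5.5]
grip_width: 0.0143
grasp_force: 20.0
```

Request:
{"name": "servo_tool", "arguments": {
  "plan": [
    {"xyz": [0,0,0],"twist": [0,0,0],"jaw": 0.6},
    {"xyz": [0,0,0],"twist": [0,0,0],"jaw": 0.6},
    {"xyz": [0,0,0],"twist": [0,0,0],"jaw": 0.6},
    {"xyz": [0,0,-3],"twist": [0,0,0],"jaw": 0.6},
    {"xyz": [0,0,-5],"twist": [0,0,0],"jaw": 0.6},
    {"xyz": [-4,2,-5],"twist": [0,0,0],"jaw": 0.6},
    {"xyz": [-7,4,-5],"twist": [0,0,0],"jaw": 0.6},
    {"xyz": [-10.2,5.3,-5],"twist": [0,0,0],"jaw": 0.6},
    {"xyz": [-10.2,5.3,-5],"twist": [0,0,0],"jaw": 0.6},
    {"xyz": [-10.2,5.3,-5],"twist": [0,0,0],"jaw": 0.6}
  ]
}}

```text
time_s: 5.07
tool_pos: [0.6672, -0.0545, 0.3255]
tool_rot: [-180.0, 0.1, 91.7]
force: [-0.4, 0.5, 0.8]
grip_width: 0.0346
grasp_force: 0.0
```

```bash
python3 -c "
from h import *
shot('wrist','w2',None,1.5); st();delta([.556,-.05,.212],92)"
```

```text
{'time_s': 5.1167, 'tool_pos': [0.6667, -0.0517, 0.3258], 'tool_rot': [-179.9679, -0.025, 91.9349], 'force': [0.3282, 1.1878, 0.0971], 'grip_width': 0.035, 'grasp_force': 0.0, 'qpos': [32.6823, 28.9442, -41.7524, 84.7197, 19.5779, 73.8283, -9.044]}
shift cm [  0.54 -11.05  11.39]
twist [-0.03 -0.03 -0.07]
```

View pics/w2.png

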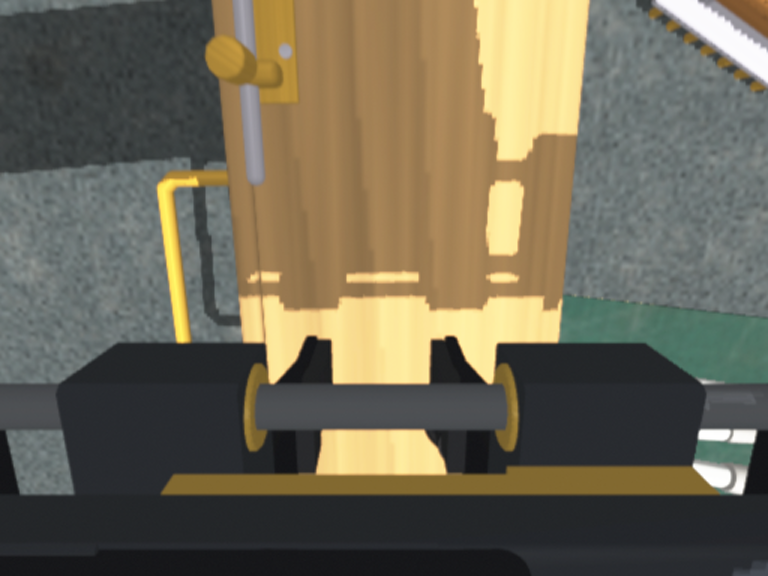

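The knob is at (232,58), drawn to its stop against the guide. The handle bar runs from (166,185) to (183,340). I went +x instead of -x because I had the sign of tool y wrong, so I'll correct that with the handle's measured line.

```bash
python3 -c "
from h import *
s=lambda u,v:(u/1.5,v/1.5)
a=ray('w2',s(167,190),.048);b=ray('w2',s(181.5,335),.048);print(a,b)
d=a-b;print(np.degrees(np.arctan2(-d[0],d[1]))); m=a+d/np.linalg.norm(d)*-.045;print(m)
print(ray('w2',s(232,58),.114))
delta([m[0],-.05,.212],92)"
```

```text
[ 0.55576231 -0.00382181  0.048     ] [ 0.55720879 -0.08387933  0.048     ]
1.0351107763844927
[ 0.55657524 -0.04881446  0.048     ]
[0.61130339 0.0492844  0.114     ]
shift cm [  0.54 -10.99  11.39]
twist [-0.03 -0.03 -0.07]
```

Request:
{"name": "servo_tool", "arguments": {
  "plan": [
    {"xyz": [0.4,-4,0],"twist": [0,0,0],"jaw": 0.6},
    {"xyz": [0.4,-8,0],"twist": [0,0,0],"jaw": 0.6},
    {"xyz": [0.4,-11,2],"twist": [0,0,0],"jaw": 0.6},
    {"xyz": [0.4,-11,5],"twist": [0,0,0],"jaw": 0.6},
    {"xyz": [0.4,-11,6],"twist": [0,0,0],"jaw": 0.6},
    {"xyz": [0.4,-11,6],"twist": [0,0,0],"jaw": 0.6},
    {"xyz": [0.4,-11,6],"twist": [0,0,0],"jaw": 0.6}
  ]
}}

```text
time_s: 5.7
tool_pos: [0.5571, -0.0494, 0.2668]
tool_rot: [180.0, -0.1, 92.2]
force: [-0.2, 0.4, 1.6]
grip_width: 0.0349
grasp_force: 0.0
```

```bash
python3 -c "
from h import *
st();delta([.5565,-.05,.212],92)"
```

```text
{'time_s': 5.7, 'tool_pos': [0.5571, -0.0494, 0.2668], 'tool_rot': [179.9763, -0.0512, 92.1692], 'force': [-0.2313, 0.3807, 1.5901], 'grip_width': 0.0349, 'grasp_force': 0.0, 'qpos': [40.4474, 19.1446, -44.2445, 104.1937, 14.8746, 62.6217, -6.9589]}
shift cm [-0.06 -0.06  5.48]
twist [ 0.02 -0.05  0.17]
```

Request:
{"name": "servo_tool", "arguments": {
  "plan": [
    {"xyz": [0,0,2],"twist": [0,0,0],"jaw": 0.6},
    {"xyz": [0,0,4],"twist": [0,0,0],"jaw": 0.6},
    {"xyz": [0,0,5.5],"twist": [0,0,0],"jaw": 0.6},
    {"xyz": [0,0,5.5],"twist": [0,0,0],"jaw": 0.8},
    {"xyz": [0,0,5.5],"twist": [0,0,0],"jaw": 1},
    {"xyz": [0,0,5.5],"twist": [0,0,0],"jaw": 1},
    {"xyz": [0,0,5.5],"twist": [0,0,0],"jaw": 1},
    {"xyz": [0,0,5.5],"twist": [0,0,0],"jaw": 1},
    {"xyz": [0,0,5.5],"twist": [0,0,0],"jaw": 1}
  ],
  "newtons": 20
}}

```text
time_s: 6.45
tool_pos: [0.556, -0.0502, 0.2124]
tool_rot: [-179.9, 0.0, 92.1]
force: [-4.9, -0.1, 5.3]
grip_width: 0.0073
grasp_force: 20.0
```

Request:
{"name": "servo_tool", "arguments": {
  "plan": [
    {"xyz": [0,-1.4,0],"twist": [0,0,0],"jaw": 1},
    {"xyz": [0,-2.8,0],"twist": [0,0,0],"jaw": 1},
    {"xyz": [0,-4.2,0],"twist": [0,0,0],"jaw": 1},
    {"xyz": [0,-5.6,0],"twist": [0,0,0],"jaw": 1},
    {"xyz": [0,-7,0],"twist": [0,0,0],"jaw": 1},
    {"xyz": [0,-8.4,0],"twist": [0,0,0],"jaw": 1},
    {"xyz": [0,-9.8,0],"twist": [0,0,0],"jaw": 1},
    {"xyz": [0,-11.2,0],"twist": [0,0,0],"jaw": 1},
    {"xyz": [0,-12.2,0],"twist": [0,0,0],"jaw": 1},
    {"xyz": [0,-12.5,0],"twist": [0,0,0],"jaw": 1}
  ]
}}

```text
time_s: 7.28
tool_pos: [0.4315, -0.055, 0.2125]
tool_rot: [179.8, 0.1, 92.1]
force: [3.1, 0.1, -1.9]
grip_width: 0.0072
grasp_force: 20.0
```

Request:
{"name": "servo_tool", "arguments": {
  "plan": [
    {"xyz": [0,0,0],"twist": [0,0,0],"jaw": 1},
    {"xyz": [0,0,0],"twist": [0,0,0],"jaw": 1},
    {"xyz": [0,0,0],"twist": [0,0,0],"jaw": 1}
  ]
}}

```text
time_s: 7.53
tool_pos: [0.4322, -0.0551, 0.2124]
tool_rot: [-180.0, 0.1, 92.1]
force: [-2.5, 0.5, 8.6]
grip_width: 0.0074
grasp_force: 20.0
```

Request:
{"name": "servo_tool", "arguments": {
  "plan": [
    {"xyz": [0,0,0],"twist": [0,0,0],"jaw": 0.6},
    {"xyz": [0,0,0],"twist": [0,0,0],"jaw": 0.6},
    {"xyz": [0,0,0],"twist": [0,0,0],"jaw": 0.6},
    {"xyz": [0,0,-3],"twist": [0,0,0],"jaw": 0.6},
    {"xyz": [0,0,-6],"twist": [0,0,0],"jaw": 0.6},
    {"xyz": [0,1,-10],"twist": [0,0,0],"jaw": 0.6},
    {"xyz": [0,1,-14],"twist": [0,0,0],"jaw": 0.6},
    {"xyz": [0,2,-17],"twist": [0,0,0],"jaw": 0.6},
    {"xyz": [2,3,-17],"twist": [0,0,7],"jaw": 0.6},
    {"xyz": [6,4,-17],"twist": [0,0,14],"jaw": 0.6}
  ]
}}

```text
time_s: 8.37
tool_pos: [0.4695, -0.0034, 0.3834]
tool_rot: [179.7, 0.1, 78.6]
force: [0.8, 0.6, -0.8]
grip_width: 0.0353
grasp_force: 0.0
```

```bash
python3 -c "
from h import *
st();delta([.472,.292,.35],29.5)"
```

```text
{'time_s': 8.3667, 'tool_pos': [0.4695, -0.0034, 0.3834], 'tool_rot': [179.7275, 0.0857, 78.6199], 'force': [0.8312, 0.6425, -0.7882], 'grip_width': 0.0353, 'grasp_force': 0.0, 'qpos': [49.8041, -2.0985, -50.892, 108.0238, -1.5531, 73.0584, -12.003]}
shift cm [29.01 -5.6   3.27]
twist [ 2.900e-01 -4.000e-02  4.912e+01]
```

Request:
{"name": "servo_tool", "arguments": {
  "plan": [
    {"xyz": [29,-5.6,3.3],"twist": [0,0,49],"jaw": 0.5},
    {"xyz": [29,-5.6,3.3],"twist": [0,0,49],"jaw": 0.5},
    {"xyz": [29,-5.6,3.3],"twist": [0,0,49],"jaw": 0.5},
    {"xyz": [29,-5.6,3.3],"twist": [0,0,49],"jaw": 0.5},
    {"xyz": [29,-5.6,3.3],"twist": [0,0,49],"jaw": 0.5},
    {"xyz": [29,-5.6,3.3],"twist": [0,0,49],"jaw": 0.5},
    {"xyz": [29,-5.6,3.3],"twist": [0,0,49],"jaw": 0.5},
    {"xyz": [29,-5.6,3.3],"twist": [0,0,49],"jaw": 0.5},
    {"xyz": [29,-5.6,3.3],"twist": [0,0,49],"jaw": 0.5},
    {"xyz": [29,-5.6,3.3],"twist": [0,0,49],"jaw": 0.5}
  ]
}}

```text
time_s: 9.2
tool_pos: [0.4635, 0.3022, 0.3476]
tool_rot: [-179.6, -0.0, 30.7]
force: [-0.2, 0.5, 0.6]
grip_width: 0.0439
grasp_force: 0.0
```

```bash
python3 - <<'E'
from h import *
shot('wrist','w3'); shot('top','t3')
st();delta([.472,.292,.35],29.5)
a=np.load('pics/w3.npz')['img']; b=np.load('pics/t3.npz')['img'][150:240,215:375]
b=cv2.resize(b,(512,288),interpolation=cv2.INTER_CUBIC)
cv2.imwrite('pics/m3.png',cv2.resize(np.vstack([a[:300],b]),None,fx=1,fy=1))
E
```

```text
{'time_s': 9.3, 'tool_pos': [0.4653, 0.2973, 0.3477], 'tool_rot': [-179.866, 0.085, 30.7289], 'force': [0.1521, -0.1634, 0.2211], 'grip_width': 0.0434, 'grasp_force': 0.0, 'qpos': [16.8359, 17.4427, -60.5686, 99.9322, 15.775, 72.0051, -106.8386]}
shift cm [ 0.31  0.8  -0.24]
twist [-0.13  0.09  1.23]
```

View pics/m3.png

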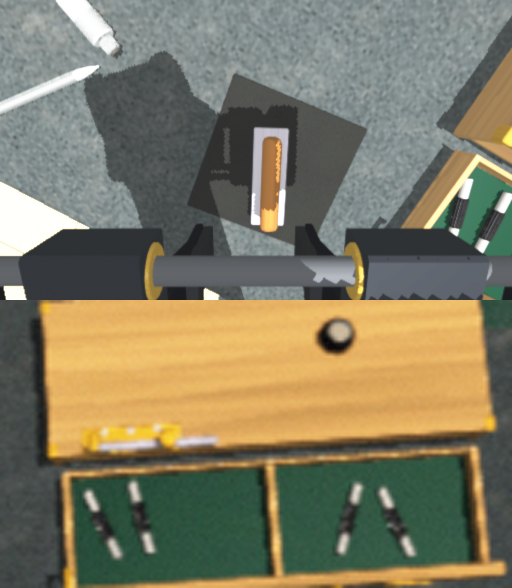

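The top crop shows the drawer out, with two rods in each bay: left at (103,523) and (142,517), right at (349,520) and (397,522). In the wrist view the rake grip runs from (271,140) to (269,228), pad under it. Next I work out the grasp and the drawer geometry.

```bash
python3 - <<'E'
from h import *
g=[ray('w3',p,.061) for p in((271,140),(269,228))];e=g[0]-g[1]
print('grip',np.mean(g,0),np.degrees(np.arctan2(e[1],e[0])),np.linalg.norm(e))
q=[ray('w3',p,.025) for p in((253,128),(289,128),(251,223),(285,226))];e=q[1]-q[3];print('plate',np.mean(q,0),np.degrees(np.arctan2(e[1],e[0])))
T=lambda X,Y:(215+X/3.2,150+(Y-300)/3.2)
for n,p,z in (('BLin',(72,480),.04),('div back',(270,464),.04),('div front',(279,578),.04),('BR',(473,455),.04)):
    print(n,ray('t3',T(*p),z))
for n,a,b in (('r1',(89,493),(117,556)),('r2',(133,484),(151,551)),('r4',(357,486),(342,554)),('r5',(382,490),(411,554))):
    A=ray('t3',T(*a),.02);B=ray('t3',T(*b),.02);e=A-B;print(n,(A+B)/2,np.degrees(np.arctan2(e[1],e[0])),np.linalg.norm(e))
Y=np.radians(2.1);X=np.array([np.cos(Y),np.sin(Y)]);W=np.array([-X[1],X[0]]);o=np.array([.682,-.045])
print('handle pred',o-.127*X)
E
```

```text
grip [0.47516719 0.2944108  0.061     ] 30.273560856746148 0.07649610240127064
plate [0.47427871 0.29267089 0.025     ] 30.03697545727524
BLin [0.57996806 0.1416099  0.04      ]
div back [ 0.59101662 -0.04818304  0.04      ]
div front [ 0.48249623 -0.05254298  0.04      ]
BR [ 0.59520911 -0.24240395  0.04      ]
r1 [0.53857953 0.11340162 0.02      ] 22.91276179966875 0.06670285649825386
r2 [0.54450644 0.07557715 0.02      ] 13.740924290735 0.06708733695873463
r4 [ 0.5375715  -0.12445458  0.02      ] -15.071955309413578 0.06754109751926458
r5 [ 0.53461701 -0.16946989  0.02      ] 21.54444659593309 0.0669294938024004
handle pred [ 0.55508529 -0.04965375]
```

```bash
python3 -c "
from h import *
delta([.475,.2935,.213],30.2)"
```

```text
shift cm [ 0.66  0.85 13.46]
twist [-0.13  0.09  0.53]
```

Request:
{"name": "servo_tool", "arguments": {
  "plan": [
    {"xyz": [0.7,0.8,0],"twist": [0,0,0.5],"jaw": 0.5},
    {"xyz": [0.7,0.8,4],"twist": [0,0,0.5],"jaw": 0.5},
    {"xyz": [0.7,0.8,8],"twist": [0,0,0.5],"jaw": 0.5},
    {"xyz": [0.7,0.8,9],"twist": [0,0,0.5],"jaw": 0.5},
    {"xyz": [0.7,0.8,9],"twist": [0,0,0.5],"jaw": 0.5},
    {"xyz": [0.7,0.8,9],"twist": [0,0,0.5],"jaw": 0.5}
  ]
}}

```text
time_s: 9.8
tool_pos: [0.4778, 0.2901, 0.259]
tool_rot: [180.0, 0.0, 29.7]
force: [0.4, 1.0, 0.4]
grip_width: 0.0434
grasp_force: 0.0
```

```bash
python3 -c "
from h import *
st();delta([.475,.2935,.213],30.2)"
```

```text
{'time_s': 9.8, 'tool_pos': [0.4778, 0.2901, 0.259], 'tool_rot': [179.9873, 0.0056, 29.7221], 'force': [0.4163, 0.9811, 0.4493], 'grip_width': 0.0434, 'grasp_force': 0.0, 'qpos': [13.3815, 23.9959, -56.4796, 104.3416, 22.2427, 63.6585, -111.2401]}
shift cm [-0.08 -0.44  4.6 ]
twist [ 0.01  0.01 -0.48]
```

Request:
{"name": "servo_tool", "arguments": {
  "plan": [
    {"xyz": [-0.1,-0.4,2],"twist": [0,0,-0.5],"jaw": 0.5},
    {"xyz": [-0.1,-0.4,3.6],"twist": [0,0,-0.5],"jaw": 0.5},
    {"xyz": [-0.1,-0.4,4.6],"twist": [0,0,-0.5],"jaw": 0.5},
    {"xyz": [-0.1,-0.4,4.6],"twist": [0,0,-0.5],"jaw": 0.5},
    {"xyz": [-0.1,-0.4,4.6],"twist": [0,0,-0.5],"jaw": 0.8},
    {"xyz": [-0.1,-0.4,4.6],"twist": [0,0,-0.5],"jaw": 1},
    {"xyz": [-0.1,-0.4,4.6],"twist": [0,0,-0.5],"jaw": 1},
    {"xyz": [-0.1,-0.4,4.6],"twist": [0,0,-0.5],"jaw": 1},
    {"xyz": [-0.1,-0.4,4.6],"twist": [0,0,-0.5],"jaw": 1}
  ],
  "newtons": 40
}}

```text
time_s: 10.55
tool_pos: [0.4741, 0.2943, 0.2129]
tool_rot: [180.0, -0.0, 30.3]
force: [-0.4, -0.2, -0.2]
grip_width: 0.0182
grasp_force: 0.0
```

Request:
{"name": "servo_tool", "arguments": {
  "plan": [
    {"xyz": [0,0,0],"twist": [0,0,0],"jaw": 1},
    {"xyz": [0,0,0],"twist": [0,0,0],"jaw": 1}
  ]
}}

```text
time_s: 10.72
tool_pos: [0.474, 0.2943, 0.2128]
tool_rot: [180.0, -0.0, 30.4]
force: [-0.5, -0.9, 3.9]
grip_width: 0.0158
grasp_force: 39.8
```

Request:
{"name": "servo_tool", "arguments": {
  "plan": [
    {"xyz": [0,0,-3],"twist": [0,0,0],"jaw": 1},
    {"xyz": [0,0,-6],"twist": [0,0,0],"jaw": 1},
    {"xyz": [0,0,-10],"twist": [0,0,0],"jaw": 1},
    {"xyz": [0,0,-10],"twist": [0,0,0],"jaw": 1}
  ]
}}

```text
time_s: 11.05
tool_pos: [0.4753, 0.2965, 0.3188]
tool_rot: [180.0, -0.6, 30.4]
force: [1.1, 1.8, -1.0]
grip_width: 0.016
grasp_force: 39.8
```

```bash
cat >> h.py <<'E'
YC=np.radians(2.1);CX=np.array([np.cos(YC),np.sin(YC)]);CY=np.array([-CX[1],CX[0]]);CO=np.array([.682,-.045])
def ch(x,y): return CO+x*CX+y*CY      # chest frame -> world
def toch(p): d=np.array(p)[:2]-CO; return np.array([d@CX,d@CY])
E
python3 - <<'E'
from h import *
st();shot('wrist','w4',None,1.5)
for n,p in (('r1',(.5386,.1134)),('r2',(.5445,.0756)),('r4',(.5376,-.1245)),('r5',(.5346,-.1695))): print(n,toch(p))
print(ch(-.146,.045)); delta([*ch(-.146,.045),.30],2.1)
E
```

```text
{'time_s': 11.05, 'tool_pos': [0.4753, 0.2965, 0.3188], 'tool_rot': [179.9784, -0.5826, 30.3688], 'force': [1.1091, 1.7634, -1.021], 'grip_width': 0.016, 'grasp_force': 39.8414, 'qpos': [15.5908, 20.0457, -59.3322, 101.0709, 18.5795, 68.8465, -108.5197]}
r1 [-0.13749933  0.16354833]
r2 [-0.13298842  0.12555751]
r4 [-0.14721619 -0.07415526]
r5 [-0.15186315 -0.1190151 ]
[ 0.53444909 -0.0053802 ]
shift cm [-10.06  28.98   1.53]
twist [-0.05 -0.4  28.24]
```

View pics/w4.png

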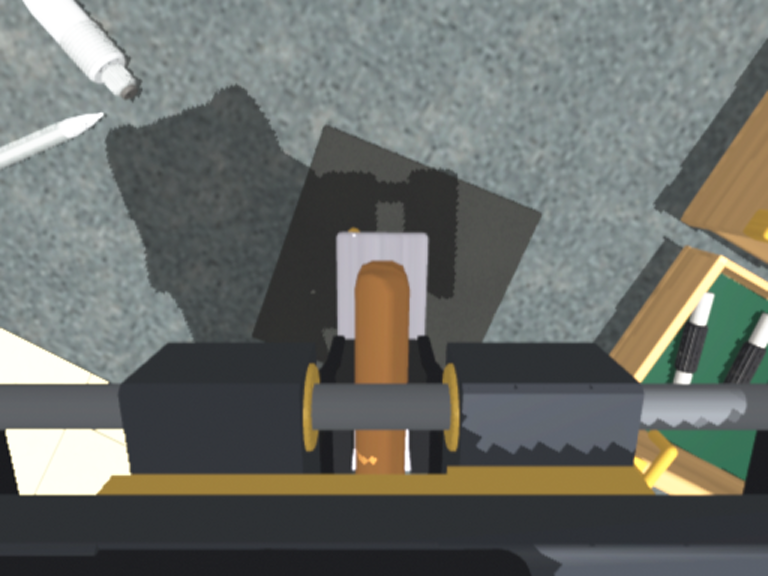

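The rake is held squarely, grip centred at (381,370), with the pad behind it. Now to the left bay, to the right of its two rods.

Request:
{"name": "servo_tool", "arguments": {
  "plan": [
    {"xyz": [-3,4,0],"twist": [0,0.4,6],"jaw": 1},
    {"xyz": [-5,8,0],"twist": [0,0.4,12],"jaw": 1},
    {"xyz": [-6,12,0],"twist": [0,0.4,18],"jaw": 1},
    {"xyz": [-7,16,0],"twist": [0,0.4,24],"jaw": 1},
    {"xyz": [-8,20,0],"twist": [0,0.4,28.2],"jaw": 1},
    {"xyz": [-9,24,0],"twist": [0,0.4,28.2],"jaw": 1},
    {"xyz": [-10,27,0],"twist": [0,0.4,28.2],"jaw": 1},
    {"xyz": [-10.1,29,0],"twist": [0,0.4,28.2],"jaw": 1},
    {"xyz": [-10.1,29,0],"twist": [0,0.4,28.2],"jaw": 1},
    {"xyz": [-10.1,29,0],"twist": [0,0.4,28.2],"jaw": 1}
  ]
}}

```text
time_s: 11.93
tool_pos: [0.5329, -0.0087, 0.3106]
tool_rot: [-179.8, -0.2, 1.9]
force: [-0.8, 1.1, -2.8]
grip_width: 0.016
grasp_force: 39.8
```

```bash
python3 - <<'E'
from h import *
shot('wrist','w5',None,1.5);st();delta([*ch(-.146,.045),.2235],2.1)
E
```

```text
{'time_s': 11.9833, 'tool_pos': [0.5326, -0.0068, 0.3109], 'tool_rot': [-179.8233, -0.2249, 2.1305], 'force': [0.0689, 0.0037, -1.9589], 'grip_width': 0.0157, 'grasp_force': 39.8415, 'qpos': [41.6149, 13.0536, -48.4895, 105.3067, 10.4866, 66.0771, -98.2504]}
shift cm [ 0.15 -0.11  8.74]
twist [-0.18 -0.22  0.03]
```

View pics/w5.png

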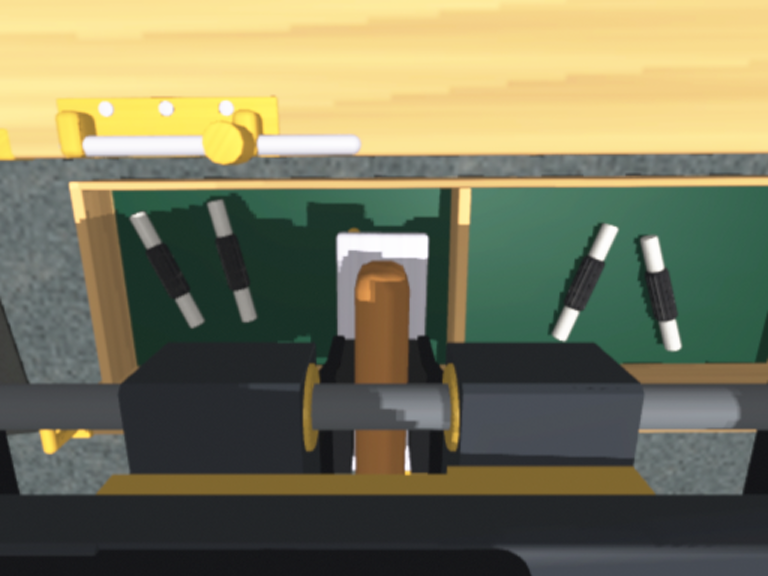

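The left rods lie at (168,270) and (232,260), the right ones at (585,282) and (660,293). The back wall of the drawer is at row ~188. I'll check the clearance before lowering.

```bash
python3 - <<'E'
from h import *
s=lambda u,v:(u/1.5,v/1.5)
for n,a,b in (('r1',(139,217),(197,324)),('r2',(217,205),(248,319)),('r4',(609,229),(559,335)),('r5',(649,239),(674,347))):
    A=ray('w5',s(*a),.018);B=ray('w5',s(*b),.018);e=A-B;print(n,toch((A+B)/2),np.degrees(np.arctan2(e[1],e[0]))-2.1,np.linalg.norm(e))
print('back wall front foot/top',toch(ray('w5',s(300,189),.04)),'left wall top in',toch(ray('w5',s(114,195),.04)),'foot',toch(ray('w5',s(135,340),.012)),'div',toch(ray('w5',s(457,230),.04)),toch(ray('w5',s(470,230),.04)))
print('right bay front wall', toch(ray('w5',s(600,365),.04)))
print('rake plate far edge',toch(ray('w5',s(382,234),.3108-.2128+.025)))
E
```

```text
r1 [-0.13808953  0.16380649] 22.557695864561207 0.06823265480867734
r2 [-0.13325468  0.12655677] 10.595212583002539 0.06765061819834697
r4 [-0.14508094 -0.07477207] -19.323160101396713 0.06682849673457805
r5 [-0.15174036 -0.12104849] 20.310868262515505 0.06936038975322636
back wall front foot/top [-0.09002282  0.08280295] left wall top in [-0.09290262  0.17731124] foot [-0.1819422   0.19193927] div [-0.11087661  0.00268103] [-0.11088314 -0.00402412]
right bay front wall [-0.18615561 -0.07967671]
rake plate far edge [-0.10035455  0.04146635]
```

Request:
{"name": "servo_tool", "arguments": {
  "plan": [
    {"xyz": [0.2,-0.1,2.5],"twist": [-0.2,-0.2,0],"jaw": 1},
    {"xyz": [0.2,-0.1,5],"twist": [-0.2,-0.2,0],"jaw": 1},
    {"xyz": [0.2,-0.1,7],"twist": [-0.2,-0.2,0],"jaw": 1},
    {"xyz": [0.2,-0.1,8.2],"twist": [-0.2,-0.2,0],"jaw": 1},
    {"xyz": [0.2,-0.1,8.7],"twist": [-0.2,-0.2,0],"jaw": 1},
    {"xyz": [0.2,-0.1,8.7],"twist": [-0.2,-0.2,0],"jaw": 1},
    {"xyz": [0.2,-0.1,8.7],"twist": [-0.2,-0.2,0],"jaw": 1}
  ]
}}

```text
time_s: 12.57
tool_pos: [0.536, -0.0051, 0.226]
tool_rot: [179.9, -0.2, 2.2]
force: [0.1, -1.0, -0.2]
grip_width: 0.0157
grasp_force: 39.8
```

```bash
python3 - <<'E'
from h import *
st();delta([*ch(-.146,.1555),.2235],2.1)
E
```

```text
{'time_s': 12.5667, 'tool_pos': [0.536, -0.0051, 0.226], 'tool_rot': [179.8977, -0.2228, 2.2135], 'force': [0.1372, -0.9634, -0.1892], 'grip_width': 0.0157, 'grasp_force': 39.8414, 'qpos': [38.0021, 19.9633, -46.1118, 109.3142, 17.1015, 57.5144, -103.4497]}
shift cm [ -0.14 -11.03   0.23]
twist [ 0.1  -0.22  0.11]
```

Request:
{"name": "servo_tool", "arguments": {
  "plan": [
    {"xyz": [-0.1,0,0.2],"twist": [0,-0.2,0.1],"jaw": 1},
    {"xyz": [-0.1,-1,0.2],"twist": [0,-0.2,0.1],"jaw": 1},
    {"xyz": [-0.1,-2,0.2],"twist": [0,-0.2,0.1],"jaw": 1},
    {"xyz": [-0.1,-3,0.2],"twist": [0,-0.2,0.1],"jaw": 1},
    {"xyz": [-0.1,-4,0.2],"twist": [0,-0.2,0.1],"jaw": 1},
    {"xyz": [-0.1,-5,0.2],"twist": [0,-0.2,0.1],"jaw": 1},
    {"xyz": [-0.1,-6,0.2],"twist": [0,-0.2,0.1],"jaw": 1},
    {"xyz": [-0.1,-7,0.2],"twist": [0,-0.2,0.1],"jaw": 1},
    {"xyz": [-0.1,-8,0.2],"twist": [0,-0.2,0.1],"jaw": 1},
    {"xyz": [-0.1,-9,0.2],"twist": [0,-0.2,0.1],"jaw": 1}
  ]
}}

```text
time_s: 13.4
tool_pos: [0.5313, 0.0849, 0.2231]
tool_rot: [179.9, 0.0, 2.0]
force: [0.6, -0.7, -1.2]
grip_width: 0.0157
grasp_force: 39.8
```

Request:
{"name": "servo_tool", "arguments": {
  "plan": [
    {"xyz": [0,-0.5,0],"twist": [0,0,0],"jaw": 1},
    {"xyz": [0,-1,0],"twist": [0,0,0],"jaw": 1},
    {"xyz": [0,-1.5,0],"twist": [0,0,0],"jaw": 1},
    {"xyz": [0,-1.9,0],"twist": [0,0,0],"jaw": 1},
    {"xyz": [0,-2.1,0],"twist": [0,0,0],"jaw": 1},
    {"xyz": [0,-2.1,0],"twist": [0,0,0],"jaw": 1}
  ]
}}

```text
time_s: 13.9
tool_pos: [0.5307, 0.105, 0.2231]
tool_rot: [179.9, 0.0, 2.0]
force: [-0.3, -0.1, -1.2]
grip_width: 0.016
grasp_force: 39.8
```

```bash
python3 - <<'E'
from h import *
st();print(toch(env.get_obs()['tool_pos']));delta([*ch(-.146,.1555),.2235],2.1)
E
```

```text
{'time_s': 13.9, 'tool_pos': [0.5307, 0.105, 0.2231], 'tool_rot': [179.8682, 0.0202, 2.0466], 'force': [-0.3277, -0.0581, -1.2109], 'grip_width': 0.016, 'grasp_force': 39.8418, 'qpos': [27.3504, 21.5567, -47.8278, 108.5977, 18.8647, 58.0442, -116.6249]}
[-0.14568931  0.15545263]
shift cm [-0.03 -0.   -0.04]
twist [ 0.13  0.02 -0.05]
```

Not much contact force yet, so I press on a few millimetres to meet the wall.

Request:
{"name": "servo_tool", "arguments": {
  "plan": [
    {"xyz": [0,-0.2,0],"twist": [0,0,0],"jaw": 1},
    {"xyz": [0,-0.4,0],"twist": [0,0,0],"jaw": 1},
    {"xyz": [0,-0.5,0],"twist": [0,0,0],"jaw": 1},
    {"xyz": [0,-0.5,0],"twist": [0,0,0],"jaw": 1}
  ]
}}

```text
time_s: 14.23
tool_pos: [0.531, 0.1067, 0.2231]
tool_rot: [179.5, 0.1, 1.9]
force: [-0.1, -8.1, 1.4]
grip_width: 0.0162
grasp_force: 39.9
```

```bash
python3 - <<'E'
from h import *
shot('wrist','w6',None,1.5);print(toch(env.get_obs()['tool_pos']))
E
```

```text
[-0.14536258  0.15712184]
```

View pics/w6.png

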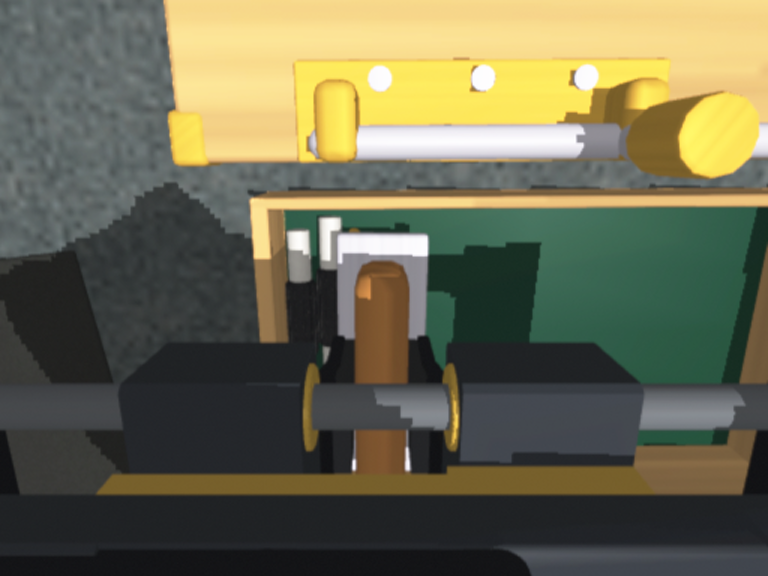

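The rods lie side by side at (298,285) and (330,285), against the left wall, with 8 N of contact. I back off, lift, and cross to the right bay.

Request:
{"name": "servo_tool", "arguments": {
  "plan": [
    {"xyz": [0,0.5,0],"twist": [0,0,0],"jaw": 1},
    {"xyz": [0,1.5,0],"twist": [0,0,0],"jaw": 1},
    {"xyz": [0,1.5,-3],"twist": [0,0,0],"jaw": 1},
    {"xyz": [0,1.5,-6],"twist": [0,0,0],"jaw": 1},
    {"xyz": [0,3,-8],"twist": [0,0,0],"jaw": 1},
    {"xyz": [0,7,-8],"twist": [0,0,0],"jaw": 1},
    {"xyz": [0,11,-8],"twist": [0,0,0],"jaw": 1},
    {"xyz": [0,15,-8],"twist": [0,0,0],"jaw": 1},
    {"xyz": [0,19,-8],"twist": [0,0,0],"jaw": 1},
    {"xyz": [0,23,-8],"twist": [0,0,0],"jaw": 1}
  ]
}}

```text
time_s: 15.12
tool_pos: [0.5382, -0.1216, 0.3037]
tool_rot: [179.9, -0.0, 2.0]
force: [0.5, 1.0, -2.4]
grip_width: 0.0157
grasp_force: 39.8
```

Request:
{"name": "servo_tool", "arguments": {
  "plan": [
    {"xyz": [0,4,0],"twist": [0,0,0],"jaw": 1},
    {"xyz": [0,8,0],"twist": [0,0,0],"jaw": 1},
    {"xyz": [0,9.7,0],"twist": [0,0,0],"jaw": 1},
    {"xyz": [0,9.7,0],"twist": [0,0,0],"jaw": 1},
    {"xyz": [0,9.7,0],"twist": [0,0,0],"jaw": 1}
  ]
}}

```text
time_s: 15.53
tool_pos: [0.5417, -0.2181, 0.3032]
tool_rot: [180.0, 0.0, 1.9]
force: [0.0, 2.2, -2.3]
grip_width: 0.0158
grasp_force: 39.8
```

```bash
python3 - <<'E'
from h import *
shot('wrist','w7',None,1.5);st();print(toch(env.get_obs()['tool_pos']));delta([*ch(-.146,-.168),.2235],2.1)
E
```

```text
{'time_s': 15.5833, 'tool_pos': [0.542, -0.2161, 0.3034], 'tool_rot': [179.9978, 0.0229, 2.0322], 'force': [-0.3229, 0.3345, -2.3236], 'grip_width': 0.0156, 'grasp_force': 39.8416, 'qpos': [53.5242, 18.9863, -40.8087, 98.8732, 13.3524, 67.1198, -78.9513]}
[-0.14613182 -0.16589004]
shift cm [0.02 0.21 7.99]
twist [ 0.    0.02 -0.07]
```

View pics/w7.png

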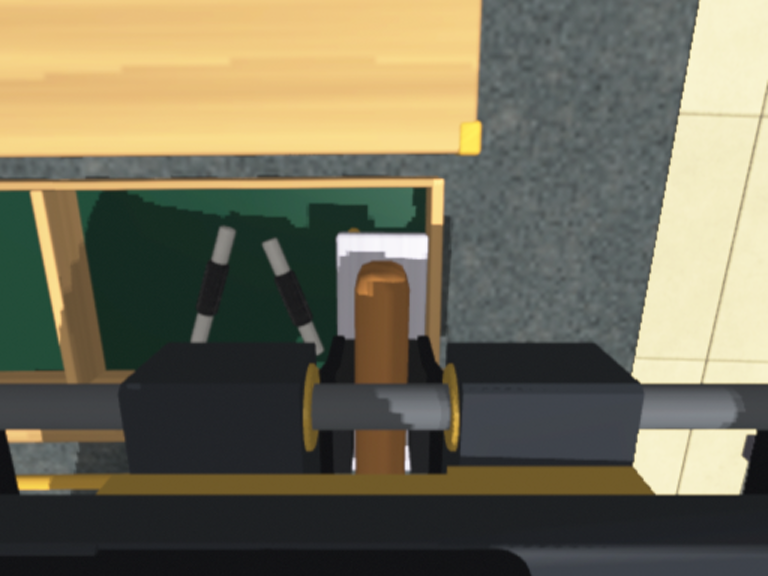

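The right-bay rods run (228,230)-(200,340) and (270,242)-(318,350). The rake is over the gap beside the right wall. A quick clearance check first.

```bash
python3 - <<'E'
from h import *
s=lambda u,v:(u/1.5,v/1.5)
print('r5 right-front edge',toch(ray('w7',s(324,350),.018)),'right wall inner top',toch(ray('w7',s(428,230),.04)),'plate R edge',toch(ray('w7',s(428,260),.3034-.2128+.025)))
E
```

```text
r5 right-front edge [-0.18315375 -0.13518272] right wall inner top [-0.10982585 -0.19212011] plate R edge [-0.10925576 -0.1849483 ]
```

Request:
{"name": "servo_tool", "arguments": {
  "plan": [
    {"xyz": [0,0,2.5],"twist": [0,0,0],"jaw": 1},
    {"xyz": [0,0,5],"twist": [0,0,0],"jaw": 1},
    {"xyz": [0,0,7],"twist": [0,0,0],"jaw": 1},
    {"xyz": [0,0,8],"twist": [0,0,0],"jaw": 1},
    {"xyz": [0,0,8],"twist": [0,0,0],"jaw": 1},
    {"xyz": [0,0,8],"twist": [0,0,0],"jaw": 1}
  ]
}}

```text
time_s: 16.08
tool_pos: [0.5427, -0.2152, 0.2241]
tool_rot: [179.9, -0.0, 2.2]
force: [-0.3, -0.4, -1.8]
grip_width: 0.0158
grasp_force: 40.0
```

```bash
python3 - <<'E'
from h import *
st();print(toch(env.get_obs()['tool_pos']));delta([*ch(-.146,-.003-.0375),.2235],2.1)
E
```

```text
{'time_s': 16.0833, 'tool_pos': [0.5427, -0.2152, 0.2241], 'tool_rot': [179.9214, -0.0126, 2.1879], 'force': [-0.2876, -0.4122, -1.8389], 'grip_width': 0.0158, 'grasp_force': 39.9672, 'qpos': [51.4667, 24.1599, -38.9655, 102.8064, 17.531, 59.1424, -81.9645]}
[-0.14547878 -0.16498623]
shift cm [ -0.03 -12.45   0.04]
twist [ 0.08 -0.01  0.09]
```

Request:
{"name": "servo_tool", "arguments": {
  "plan": [
    {"xyz": [0,-1,0],"twist": [0,0,0],"jaw": 1},
    {"xyz": [0,-2,0],"twist": [0,0,0],"jaw": 1},
    {"xyz": [0,-3,0],"twist": [0,0,0],"jaw": 1},
    {"xyz": [0,-4,0],"twist": [0,0,0],"jaw": 1},
    {"xyz": [0,-5,0],"twist": [0,0,0],"jaw": 1},
    {"xyz": [0,-6,0],"twist": [0,0,0],"jaw": 1},
    {"xyz": [0,-7,0],"twist": [0,0,0],"jaw": 1},
    {"xyz": [0,-8,0],"twist": [0,0,0],"jaw": 1},
    {"xyz": [0,-9,0],"twist": [0,0,0],"jaw": 1},
    {"xyz": [0,-10,0],"twist": [0,0,0],"jaw": 1}
  ]
}}

```text
time_s: 16.92
tool_pos: [0.5385, -0.1159, 0.2236]
tool_rot: [179.9, 0.0, 2.0]
force: [0.4, 0.0, -1.7]
grip_width: 0.0158
grasp_force: 40.0
```

Request:
{"name": "servo_tool", "arguments": {
  "plan": [
    {"xyz": [0,-0.5,0],"twist": [0,0,0],"jaw": 1},
    {"xyz": [0,-1,0],"twist": [0,0,0],"jaw": 1},
    {"xyz": [0,-1.5,0],"twist": [0,0,0],"jaw": 1},
    {"xyz": [0,-2,0],"twist": [0,0,0],"jaw": 1},
    {"xyz": [0,-2.4,0],"twist": [0,0,0],"jaw": 1},
    {"xyz": [0,-2.6,0],"twist": [0,0,0],"jaw": 1},
    {"xyz": [0,-2.8,0],"twist": [0,0,0],"jaw": 1},
    {"xyz": [0,-2.8,0],"twist": [0,0,0],"jaw": 1}
  ]
}}

```text
time_s: 17.58
tool_pos: [0.5377, -0.0901, 0.2236]
tool_rot: [179.7, 0.0, 2.0]
force: [0.9, -4.4, -2.0]
grip_width: 0.0157
grasp_force: 40.0
```

```bash
python3 - <<'E'
from h import *
st();print(toch(env.get_obs()['tool_pos']))
E
```

```text
{'time_s': 17.5833, 'tool_pos': [0.5377, -0.0901, 0.2236], 'tool_rot': [179.7474, 0.0009, 2.0111], 'force': [0.8698, -4.3738, -1.9934], 'grip_width': 0.0157, 'grasp_force': 39.9946, 'qpos': [43.5342, 20.4088, -42.4753, 108.1713, 16.5031, 57.5623, -94.1112]}
[-0.1458986  -0.03982937]
```

Request:
{"name": "servo_tool", "arguments": {
  "plan": [
    {"xyz": [0,-0.2,0],"twist": [0,0,0],"jaw": 1},
    {"xyz": [0,-0.2,0],"twist": [0,0,0],"jaw": 1},
    {"xyz": [0,0.5,0],"twist": [0,0,0],"jaw": 1},
    {"xyz": [0,1.5,0],"twist": [0,0,0],"jaw": 1},
    {"xyz": [0,1.5,-3],"twist": [0,0,0],"jaw": 1},
    {"xyz": [0,1.5,-6],"twist": [0,0,0],"jaw": 1},
    {"xyz": [0,3,-10],"twist": [0,0,0],"jaw": 1},
    {"xyz": [-1,4,-13],"twist": [0,0,0],"jaw": 1},
    {"xyz": [-2,4,-13],"twist": [0,0,0],"jaw": 1},
    {"xyz": [-2,4,-13],"twist": [0,0,0],"jaw": 1}
  ]
}}

```text
time_s: 18.42
tool_pos: [0.5183, -0.1301, 0.355]
tool_rot: [179.8, -0.1, 1.9]
force: [-0.1, -0.7, -3.3]
grip_width: 0.0156
grasp_force: 40.0
```

```bash
python3 - <<'E'
from h import *
shot('wrist','w8',None,1.5);st()
E
```

```text
{'time_s': 18.4667, 'tool_pos': [0.5183, -0.1296, 0.3533], 'tool_rot': [179.8786, 0.0603, 1.9543], 'force': [-0.1899, -0.4485, -2.3435], 'grip_width': 0.0156, 'grasp_force': 39.9671, 'qpos': [51.6785, 9.9096, -44.2872, 102.2801, 7.4488, 70.7821, -82.6929]}
```

View pics/w8.png

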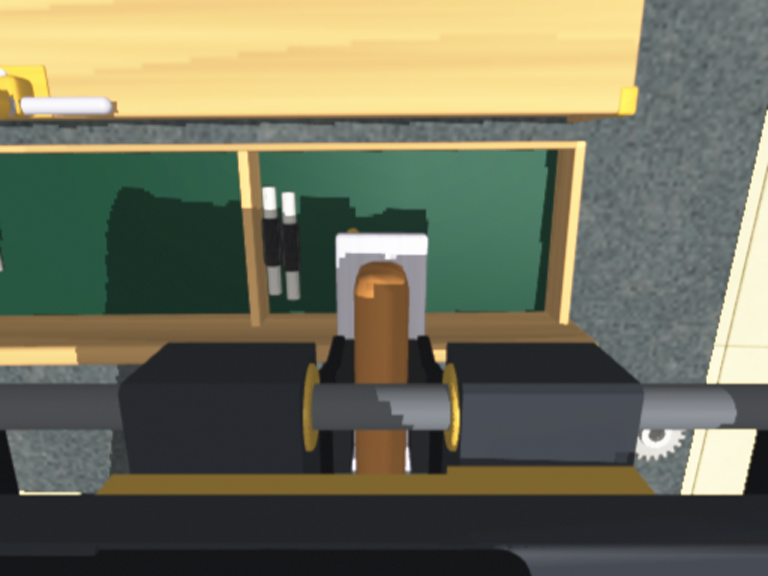

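The right bay is a close parallel row at (270,240) and (290,245). A light sliver at (0,260) in the left bay may be a rod out of place, so I'll look there on the way.

Request:
{"name": "servo_tool", "arguments": {
  "plan": [
    {"xyz": [0,-4,0],"twist": [0,0,0],"jaw": 1},
    {"xyz": [0,-8,0],"twist": [0,0,0],"jaw": 1},
    {"xyz": [0,-12,0],"twist": [0,0,0],"jaw": 1},
    {"xyz": [0,-14,0],"twist": [0,0,0],"jaw": 1},
    {"xyz": [0,-14,0],"twist": [0,0,0],"jaw": 1},
    {"xyz": [0,-14,0],"twist": [0,0,0],"jaw": 1}
  ]
}}

```text
time_s: 18.97
tool_pos: [0.5134, 0.0128, 0.3516]
tool_rot: [180.0, 0.2, 2.3]
force: [0.7, 0.4, -2.1]
grip_width: 0.0156
grasp_force: 40.0
```

```bash
python3 - <<'E'
from h import *
s=lambda u,v:(u/1.5,v/1.5)
print(toch(ray('w8',s(0,262),.018)))
shot('wrist','w9',None,1.5);st()
E
```

```text
[-0.16083347  0.17075838]
{'time_s': 19.0167, 'tool_pos': [0.5136, 0.011, 0.3517], 'tool_rot': [179.9194, 0.182, 2.142], 'force': [0.8054, -1.2818, -2.1553], 'grip_width': 0.0156, 'grasp_force': 39.967, 'qpos': [42.8414, 7.847, -50.1032, 104.8458, 6.4524, 70.407, -97.0461]}
```

View pics/w9.png

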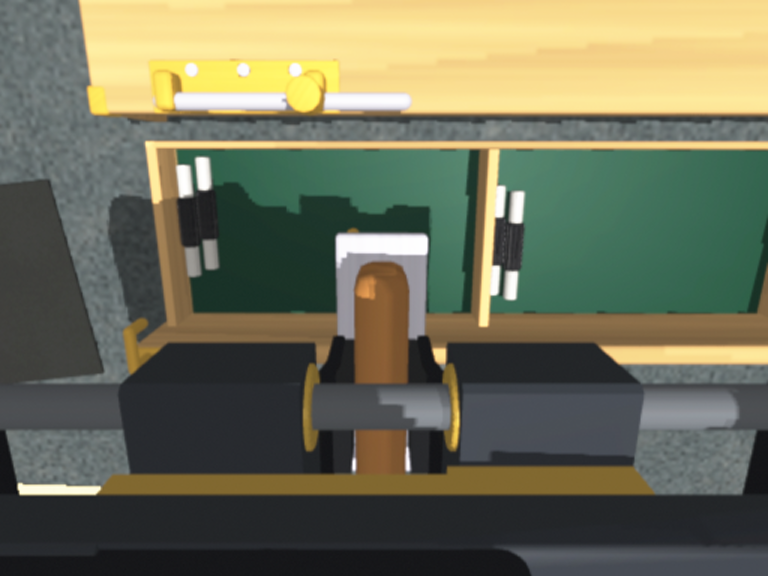

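All four rods are in order in both bays: left at (190,220) and (206,213), right at (498,240) and (514,245). Now the rake goes back to its pad.

```bash
python3 - <<'E'
from h import *
delta([.479,.2915,.30],30)
E
```

```text
shift cm [ -2.39 -28.17   5.13]
twist [  0.03   0.2  -27.86]
```

Request:
{"name": "servo_tool", "arguments": {
  "plan": [
    {"xyz": [-0.5,-4,0],"twist": [0,0,-4],"jaw": 1},
    {"xyz": [-1,-8,0],"twist": [0,0,-8],"jaw": 1},
    {"xyz": [-1.5,-12,0],"twist": [0,0,-14],"jaw": 1},
    {"xyz": [-2,-16,0],"twist": [0,0,-20],"jaw": 1},
    {"xyz": [-2.4,-20,0],"twist": [0,0,-26],"jaw": 1},
    {"xyz": [-2.4,-24,0],"twist": [0,0,-27.9],"jaw": 1},
    {"xyz": [-2.4,-28,2],"twist": [0,0,-27.9],"jaw": 1},
    {"xyz": [-2.4,-28.2,5],"twist": [0,0,-27.9],"jaw": 1},
    {"xyz": [-2.4,-28.2,5],"twist": [0,0,-27.9],"jaw": 1},
    {"xyz": [-2.4,-28.2,5],"twist": [0,0,-27.9],"jaw": 1}
  ]
}}

```text
time_s: 19.85
tool_pos: [0.48, 0.2902, 0.3002]
tool_rot: [180.0, 0.4, 29.9]
force: [-0.4, -0.8, -1.7]
grip_width: 0.0157
grasp_force: 40.0
```

```bash
python3 - <<'E'
from h import *
delta([.479,.2915,.2132],30)
E
```

```text
shift cm [ 0.04 -0.17  8.7 ]
twist [ 0.04  0.4  -0.08]
```

Request:
{"name": "servo_tool", "arguments": {
  "plan": [
    {"xyz": [0,0,2.5],"twist": [0,0.3,0],"jaw": 1},
    {"xyz": [0,0,5],"twist": [0,0.3,0],"jaw": 1},
    {"xyz": [0,0,7],"twist": [0,0.3,0],"jaw": 1},
    {"xyz": [0,0,8],"twist": [0,0.3,0],"jaw": 1},
    {"xyz": [0,0,8.5],"twist": [0,0.3,0],"jaw": 1},
    {"xyz": [0,0,8.7],"twist": [0,0.3,0],"jaw": 1},
    {"xyz": [0,0,8.7],"twist": [0,0.3,0],"jaw": 1},
    {"xyz": [0,0,8.7],"twist": [0,0.3,0],"jaw": 1}
  ]
}}

```text
time_s: 20.52
tool_pos: [0.4807, 0.2914, 0.2171]
tool_rot: [179.9, -0.3, 29.9]
force: [-0.3, 0.5, -2.2]
grip_width: 0.0159
grasp_force: 40.0
```

Request:
{"name": "servo_tool", "arguments": {
  "plan": [
    {"xyz": [0,0,0],"twist": [0,0,0],"jaw": 0.75},
    {"xyz": [0,0,0],"twist": [0,0,0],"jaw": 0.6},
    {"xyz": [0,0,0],"twist": [0,0,0],"jaw": 0.5},
    {"xyz": [0,0,0],"twist": [0,0,0],"jaw": 0.5},
    {"xyz": [0,0,-3],"twist": [0,0,0],"jaw": 0.5},
    {"xyz": [0,0,-7],"twist": [0,0,0],"jaw": 0.5},
    {"xyz": [0,0,-11],"twist": [0,0,0],"jaw": 0.5},
    {"xyz": [0,0,-13],"twist": [0,0,0],"jaw": 0.5}
  ]
}}

```text
time_s: 21.18
tool_pos: [0.4797, 0.2926, 0.3505]
tool_rot: [179.9, -0.6, 30.0]
force: [0.7, 1.3, 1.3]
grip_width: 0.0428
grasp_force: 0.0
```

```bash
python3 - <<'E'
from h import *
st()
shot('wrist','wa'); shot('top','ta')
a=np.load('pics/wa.npz')['img']; b=np.load('pics/ta.npz')['img'][150:240,215:375]
b=cv2.resize(b,(512,288),interpolation=cv2.INTER_CUBIC)
cv2.imwrite('pics/ma.png',np.vstack([a[:300],b]))
hx=ch(-.127-.1245,0);print(hx);delta([hx[0]+.03,hx[1],.35],92.1)
E
```

```text
{'time_s': 21.1833, 'tool_pos': [0.4797, 0.2926, 0.3505], 'tool_rot': [179.899, -0.5542, 29.9947], 'force': [0.6518, 1.3341, 1.313], 'grip_width': 0.0428, 'grasp_force': 0.0, 'qpos': [17.4324, 18.6891, -60.7938, 98.6867, 17.3098, 72.1854, -107.3203]}
[ 0.43066891 -0.05421589]
shift cm [-19.02  29.09  -0.12]
twist [  0.51  -0.54 -62.15]
```

View pics/ma.png

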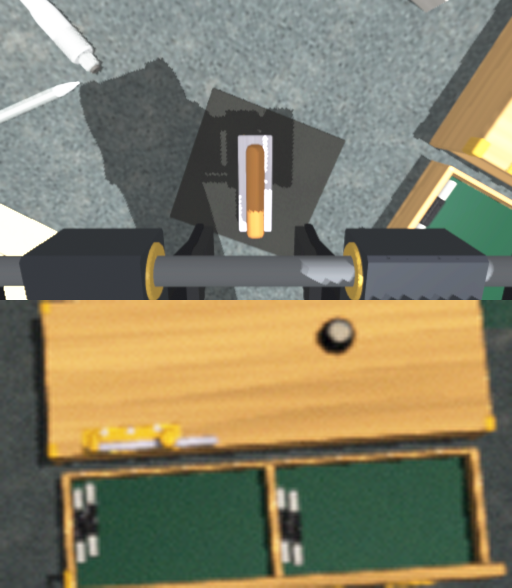

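The rake stands upright on its pad at (255,190). The rods are still in close rows at (85,522) and (289,526). Back to the handle.

Request:
{"name": "servo_tool", "arguments": {
  "plan": [
    {"xyz": [-19,29.1,0],"twist": [0.5,-0.5,-62.1],"jaw": 0.6},
    {"xyz": [-19,29.1,0],"twist": [0.5,-0.5,-62.1],"jaw": 0.6},
    {"xyz": [-19,29.1,0],"twist": [0.5,-0.5,-62.1],"jaw": 0.6},
    {"xyz": [-19,29.1,0],"twist": [0.5,-0.5,-62.1],"jaw": 0.6},
    {"xyz": [-19,29.1,0],"twist": [0.5,-0.5,-62.1],"jaw": 0.6},
    {"xyz": [-19,29.1,0],"twist": [0.5,-0.5,-62.1],"jaw": 0.6},
    {"xyz": [-19,29.1,0],"twist": [0.5,-0.5,-62.1],"jaw": 0.6},
    {"xyz": [-19,29.1,0],"twist": [0.5,-0.5,-62.1],"jaw": 0.6},
    {"xyz": [-19,29.1,0],"twist": [0.5,-0.5,-62.1],"jaw": 0.6},
    {"xyz": [-19,29.1,0],"twist": [0.5,-0.5,-62.1],"jaw": 0.6}
  ]
}}

```text
time_s: 22.12
tool_pos: [0.4611, -0.0345, 0.3449]
tool_rot: [-179.6, 0.2, 86.0]
force: [0.2, 0.9, -0.9]
grip_width: 0.0349
grasp_force: 0.0
```

```bash
python3 - <<'E'
from h import *
st();delta([.4322,-.0551,.27],92.1)
E
```

```text
{'time_s': 22.1167, 'tool_pos': [0.4611, -0.0345, 0.3449], 'tool_rot': [-179.6021, 0.1751, 85.9831], 'force': [0.1895, 0.8805, -0.902], 'grip_width': 0.0349, 'grasp_force': 0.0, 'qpos': [62.6625, -0.301, -60.5905, 111.3988, -0.1078, 69.1526, -1.9055]}
shift cm [-2.23 -2.69  7.51]
twist [-0.41  0.15 -6.12]
```

Request:
{"name": "servo_tool", "arguments": {
  "plan": [
    {"xyz": [-1.5,-1,1],"twist": [-0.4,0.2,-6],"jaw": 0.6},
    {"xyz": [-1.5,-2.5,4],"twist": [-0.4,0.2,-6],"jaw": 0.6},
    {"xyz": [-1.5,-2.7,7],"twist": [-0.4,0.2,-6],"jaw": 0.6},
    {"xyz": [-1.5,-2.7,7.5],"twist": [-0.4,0.2,-6],"jaw": 0.6},
    {"xyz": [-1.5,-2.7,7.5],"twist": [-0.4,0.2,-6],"jaw": 0.6},
    {"xyz": [-1.5,-2.7,7.5],"twist": [-0.4,0.2,-6],"jaw": 0.6}
  ]
}}

```text
time_s: 22.62
tool_pos: [0.434, -0.0459, 0.2713]
tool_rot: [179.9, -0.1, 91.7]
force: [-0.3, 0.0, 0.2]
grip_width: 0.035
grasp_force: 0.0
```

```bash
python3 - <<'E'
from h import *
st();delta([.4322,-.0551,.2125],92.1)
E
```

```text
{'time_s': 22.6167, 'tool_pos': [0.434, -0.0459, 0.2713], 'tool_rot': [179.9285, -0.1465, 91.7463], 'force': [-0.3051, 0.0221, 0.2124], 'grip_width': 0.035, 'grasp_force': 0.0, 'qpos': [63.2806, 1.5679, -60.2925, 119.5562, 1.4025, 59.615, 4.0355]}
shift cm [-0.93 -0.22  5.88]
twist [ 0.07 -0.15 -0.35]
```

Request:
{"name": "servo_tool", "arguments": {
  "plan": [
    {"xyz": [-0.9,-0.2,2],"twist": [0,0,-0.3],"jaw": 0.6},
    {"xyz": [-0.9,-0.2,4],"twist": [0,0,-0.3],"jaw": 0.6},
    {"xyz": [-0.9,-0.2,5.9],"twist": [0,0,-0.3],"jaw": 0.6},
    {"xyz": [-0.9,-0.2,5.9],"twist": [0,0,-0.3],"jaw": 0.6},
    {"xyz": [-0.9,-0.2,5.9],"twist": [0,0,-0.3],"jaw": 0.8},
    {"xyz": [-0.9,-0.2,5.9],"twist": [0,0,-0.3],"jaw": 1},
    {"xyz": [-0.9,-0.2,5.9],"twist": [0,0,-0.3],"jaw": 1},
    {"xyz": [-0.9,-0.2,5.9],"twist": [0,0,-0.3],"jaw": 1},
    {"xyz": [-0.9,-0.2,5.9],"twist": [0,0,-0.3],"jaw": 1},
    {"xyz": [-0.9,-0.2,5.9],"twist": [0,0,-0.3],"jaw": 1}
  ],
  "newtons": 20
}}

```text
time_s: 23.45
tool_pos: [0.4319, -0.0554, 0.2124]
tool_rot: [180.0, -0.0, 92.0]
force: [-2.0, -0.2, 6.2]
grip_width: 0.007
grasp_force: 20.0
```

```bash
python3 - <<'E'
from h import *
c=env.read_camera('top')['img'][:,:,::-1].astype(int); a=np.load('pics/ta.npz')['img'].astype(int)
# light, grey (rod ends) pixels on the felt, left-bay and right-bay parts
for n,im in (('before',a),('now',c)):
    r=im[200:230,236:365]; m=(r.min(2)>120)&(r.max(2)-r.min(2)<40)
    print(n); print('\n'.join(''.join('#' if v else '.' for v in row) for row in m[::2]))
E
```

```text
before
.................................................................................................................................
.................................................................................................................................
.................................................................................................................................
.................................................................................................................................
......###........................................................................................................................
..###.###.........................................................##.###.........................................................
..###.###.........................................................##.###.........................................................
..###.............................................................##.###.........................................................
.....................................................
[... 2110 characters left out ...]
..................................................
.................................................................................................................................
.................................................................................................................................
.......##........................................................................................................................
...###.##........................................................................................................................
...###.###.......................................................................................................................
```

The rods haven't moved; the gripper now hides the front ends of the right-hand pair. I push the drawer home.

Request:
{"name": "servo_tool", "arguments": {
  "plan": [
    {"xyz": [0,0.5,0],"twist": [0,0,0],"jaw": 1},
    {"xyz": [0,1.2,0],"twist": [0,0,0],"jaw": 1},
    {"xyz": [0,2.2,0],"twist": [0,0,0],"jaw": 1},
    {"xyz": [0,3.2,0],"twist": [0,0,0],"jaw": 1},
    {"xyz": [0,4.2,0],"twist": [0,0,0],"jaw": 1},
    {"xyz": [0,5.2,0],"twist": [0,0,0],"jaw": 1},
    {"xyz": [0,6.2,0],"twist": [0,0,0],"jaw": 1},
    {"xyz": [0,7.2,0],"twist": [0,0,0],"jaw": 1},
    {"xyz": [0,8.2,0],"twist": [0,0,0],"jaw": 1},
    {"xyz": [0,9.2,0],"twist": [0,0,0],"jaw": 1}
  ]
}}

```text
time_s: 24.33
tool_pos: [0.5241, -0.0519, 0.2125]
tool_rot: [-180.0, -0.1, 92.0]
force: [-3.8, 0.4, 8.7]
grip_width: 0.0069
grasp_force: 20.0
```

Request:
{"name": "servo_tool", "arguments": {
  "plan": [
    {"xyz": [0,1,0],"twist": [0,0,0],"jaw": 1},
    {"xyz": [0,1.8,0],"twist": [0,0,0],"jaw": 1},
    {"xyz": [0,2.4,0],"twist": [0,0,0],"jaw": 1},
    {"xyz": [0,2.9,0],"twist": [0,0,0],"jaw": 1},
    {"xyz": [0,3.3,0],"twist": [0,0,0],"jaw": 1},
    {"xyz": [0,3.5,0],"twist": [0,0,0],"jaw": 1},
    {"xyz": [0,3.5,0],"twist": [0,0,0],"jaw": 1},
    {"xyz": [0,3.5,0],"twist": [0,0,0],"jaw": 1}
  ]
}}

```text
time_s: 25.0
tool_pos: [0.5569, -0.0504, 0.2124]
tool_rot: [-179.6, -0.0, 92.0]
force: [-10.7, -0.2, 13.7]
grip_width: 0.0072
grasp_force: 20.0
```

Request:
{"name": "servo_tool", "arguments": {
  "plan": [
    {"xyz": [0,-0.2,0],"twist": [0,0,0],"jaw": 0.6},
    {"xyz": [0,-0.2,0],"twist": [0,0,0],"jaw": 0.6},
    {"xyz": [0,-0.2,0],"twist": [0,0,0],"jaw": 0.6},
    {"xyz": [0,-0.2,-3],"twist": [0,0,0],"jaw": 0.6},
    {"xyz": [0,-0.2,-7],"twist": [0,0,0],"jaw": 0.6},
    {"xyz": [0,-0.2,-11],"twist": [0,0,0],"jaw": 0.5},
    {"xyz": [4,2,-11],"twist": [0,0,0],"jaw": 0.5},
    {"xyz": [8,4,-11],"twist": [0,0,0],"jaw": 0.5},
    {"xyz": [10.1,5.4,-11],"twist": [0,0,0],"jaw": 0.5},
    {"xyz": [10.1,5.4,-11],"twist": [0,0,0],"jaw": 0.5}
  ]
}}

```text
time_s: 25.83
tool_pos: [0.6102, 0.0595, 0.323]
tool_rot: [179.7, -0.5, 92.5]
force: [-1.6, 0.7, 1.0]
grip_width: 0.043
grasp_force: 0.0
```

Request:
{"name": "servo_tool", "arguments": {
  "plan": [
    {"xyz": [0,0,0],"twist": [0,0,0],"jaw": 0.5},
    {"xyz": [0,0,0],"twist": [0,0,0],"jaw": 0.5}
  ]
}}

```text
time_s: 26.0
tool_pos: [0.6091, 0.0513, 0.3215]
tool_rot: [-180.0, -0.1, 92.0]
force: [-0.1, -0.7, -0.4]
grip_width: 0.0438
grasp_force: 0.0
```

```bash
python3 - <<'E'
from h import *
st();delta([.609,.0515,.277],92.1)
E
```

```text
{'time_s': 26.0, 'tool_pos': [0.6091, 0.0513, 0.3215], 'tool_rot': [-179.9996, -0.0574, 91.9857], 'force': [-0.0681, -0.7377, -0.3526], 'grip_width': 0.0438, 'grasp_force': 0.0, 'qpos': [35.922, 26.2458, -55.205, 93.4882, 22.371, 72.1337, -21.5164]}
shift cm [ 0.02 -0.01  4.45]
twist [-0.   -0.06 -0.11]
```

Request:
{"name": "servo_tool", "arguments": {
  "plan": [
    {"xyz": [0,0,2],"twist": [0,0,0],"jaw": 0.5},
    {"xyz": [0,0,3.6],"twist": [0,0,0],"jaw": 0.5},
    {"xyz": [0,0,4.4],"twist": [0,0,0],"jaw": 0.5},
    {"xyz": [0,0,4.4],"twist": [0,0,0],"jaw": 0.8},
    {"xyz": [0,0,4.4],"twist": [0,0,0],"jaw": 1},
    {"xyz": [0,0,4.4],"twist": [0,0,0],"jaw": 1},
    {"xyz": [0,0,4.4],"twist": [0,0,0],"jaw": 1},
    {"xyz": [0,0,4.4],"twist": [0,0,0],"jaw": 1},
    {"xyz": [0,0,4.4],"twist": [0,0,0],"jaw": 1},
    {"xyz": [0,0,4.4],"twist": [0,0,0],"jaw": 1}
  ],
  "newtons": 20
}}

```text
time_s: 26.83
tool_pos: [0.6084, 0.052, 0.2787]
tool_rot: [-179.9, -0.0, 92.0]
force: [-4.9, -1.6, 5.6]
grip_width: 0.0142
grasp_force: 20.0
```

Request:
{"name": "servo_tool", "arguments": {
  "plan": [
    {"xyz": [0.8,0,0],"twist": [0,0,0],"jaw": 1},
    {"xyz": [1.6,0,0],"twist": [0,0,0],"jaw": 1},
    {"xyz": [2.4,0,0],"twist": [0,0,0],"jaw": 1},
    {"xyz": [3.1,0,0],"twist": [0,0,0],"jaw": 1},
    {"xyz": [3.5,0,0],"twist": [0,0,0],"jaw": 1},
    {"xyz": [3.7,0,0],"twist": [0,0,0],"jaw": 1},
    {"xyz": [3.7,0,0],"twist": [0,0,0],"jaw": 1}
  ]
}}

```text
time_s: 27.42
tool_pos: [0.6073, 0.087, 0.2786]
tool_rot: [-179.9, 0.2, 91.9]
force: [-7.4, -6.2, 6.8]
grip_width: 0.014
grasp_force: 20.0
```

Shot to its stop: it moved 35 mm, with 6 N of reaction. I release and retreat.

Request:
{"name": "servo_tool", "arguments": {
  "plan": [
    {"xyz": [-0.2,0,0],"twist": [0,0,0],"jaw": 0.5},
    {"xyz": [-0.2,0,0],"twist": [0,0,0],"jaw": 0.5},
    {"xyz": [-0.2,0,0],"twist": [0,0,0],"jaw": 0.5},
    {"xyz": [-0.2,0,0],"twist": [0,0,0],"jaw": 0.5},
    {"xyz": [-0.2,0,-3],"twist": [0,0,0],"jaw": 0.5},
    {"xyz": [-0.2,0,-7],"twist": [0,0,0],"jaw": 0.5},
    {"xyz": [-0.2,0,-11],"twist": [0,0,0],"jaw": 0.5},
    {"xyz": [-4,0,-12],"twist": [0,0,0],"jaw": 0.5},
    {"xyz": [-8,0,-12],"twist": [0,0,0],"jaw": 0.5},
    {"xyz": [-8,0,-12],"twist": [0,0,0],"jaw": 0.5}
  ]
}}

```text
time_s: 28.25
tool_pos: [0.612, -0.0008, 0.3986]
tool_rot: [179.8, 0.3, 91.3]
force: [1.3, -1.5, -0.4]
grip_width: 0.0435
grasp_force: 0.0
```

```bash
python3 - <<'E'
from h import *
shot('wrist','wz')
d=np.load('pics/wz.npz');im=cv2.cvtColor(d['img'],cv2.COLOR_BGR2HSV)
# knob top: brass pixels near the expected projection if shot
for y in (.0824,.0654): print(y,proj('wz',[.609,y,.114]))
u,v=proj('wz',[.609,.0824,.114]).round().astype(int)
for r in range(v-14,v+16,2): print(r,''.join('#' if (15<h<32 and s>150) else '.' for h,s,_ in im[r,u-30:u+30]))
print(st())
E
```

```text
0.0824 [249.77232875  86.27606797]
0.0654 [249.31525408 108.95389063]
72 ..................................#################.........
74 ..................................#################.........
76 ...........................###....#################.........
78 .........#............#############################.........
80 ....................###############################.........
82 ....................###############################.........
84 ...................########################......##.........
86 ...................#######################........#.........
88 ....................######################........#.........
90 ..........#..........######################......##.........
92 ..........#...........#############################.........
94 ..........#.......................#################.........
96 ..........#........................################.........
98 ..........#........................################.........
100 ..........#........................################.........
{'time_s': 28.3, 'tool_pos': [0.6114, 0.0026, 0.3978], 'tool_rot': [179.9213, 0.0884, 91.4486], 'force': [-1.1957, 0.1192, -1.8813], 'grip_width': 0.0434, 'grasp_force': 0.0, 'qpos': [41.2083, 22.6219, -56.2602, 88.0708, 19.0926, 79.4347, -15.0651]}
None
```

The knob is at its original shot position, and the gripper is clear of everything.

```bash
python3 -c "
from cell import env
print(env.sign_off())"
```

```text
the job is handed in; nothing more can be done
None
```

I combed the rods of both bays into close rows with the rake, stood the rake back on its pad, pushed the drawer home, shot the bolt and handed the job in; no verdict came back.

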